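# Weigh the sample vial that stands hemmed in by the bottles

### The arm

A 6-joint arm with a two-finger parallel gripper is mounted at the origin on a cart in front of the work surface, level with it; the furniture and walls round the work are solid. World frame = base frame: x ahead of the robot, y to its left, z up, the work surface at z = 0. Lengths are in m, angles in degrees, forces in N, time in s.
With the tool pointing down it reaches from about 0.375 to 0.825 m from the base axis. Payload 5.5 kg.
Tool frame: the origin (TCP) lies on the mounting face of the last link; the fingertips stand 173 mm ahead of it and the grasp point (between the pads) lies 155 mm ahead of it; z points along the fingers, y is the line along which they close (so a half turn about z gives the same grasp; the last joint's range is limited). The gripper opens to 85 mm and grips with 20 to 120 N. Pads are 22 mm wide; open, the fingers measure 114 mm over their backs; the gripper's body (76 mm by 85 mm) begins 54 mm behind the grasp point. The pads swing forward as they close: fully open they stand 13 mm farther back than shut.
Start: joints at [-67.953, 17.962, -2.699, 69.339, 0, 90], TCP at [0.225, -0.556, 0.405] pointing down, gripper open.
Joint ranges: [-152.73, 152.73], [-39.44, 99.34], [-58.76, 71.6], [-118.89, 123.64], [-81.53, 83.1], [-180, 180]. Speed limits (degrees/s): [136.94, 136.94, 172.46, 180, 180, 180].

### API

Orientations are given as [roll, pitch, yaw] about the fixed x, y, z axes, in that order (R = Rz(yaw) Ry(pitch) Rx(roll)).
In Python, from rig import ctrl, cams, order, nets gives the robot as it stands.
- The arm moves only by the tool send_rows, never from a script. Its arguments are lists of equal length, an entry for each row: "grip": the closure, from -1 (fully open) to 1 (shut), so that 0 is half open; "xyz": the shift along the tool's x, y, z in m, a list of three; "turn": the turn about the tool's z in degrees. A call has 1 to 5 rows; each row shifts and turns the commanded pose from where the row before left it, along the tool's axes as they then stand; what a row does not reach is not made up. A row lasts 1/12 s, in which the tool goes at most 41.7 mm and 7.16 degrees, less where a joint would pass 70% of its speed; a pose out of reach is approached as far as the arm can. A call is refused whole if a number of a shift passes 0.0417 or a number of a turn 7.16, either way. A call with a gripper value outside its range is refused whole. The fingers move at their own pace and stop on an object; the grip force is fixed at half the most. Time passes only in rows, so rows that do not move let the fingers close. It gives the time, the measured TCP pose, the force, the opening and the grip force at its end, in the units of the state.
- ctrl.sense(): the state, without advancing time (a new reading comes with each control period).
- cams.capture(name): name is "side" or "top" or "wrist"; returns (picture, depth): 384x512x3 uint8, blue, green, red; 384x512 float32, m along the optical axis (not along the pixel's ray), 0 where there is no reading.
- cams.camera_model(name): a dict with "intrinsics" (3x3 intrinsics, pixels), "k1" (the pictures are not rectified: a ray, as slopes to the right and down, at radius r is drawn at 1 + k1 r^2 times it, then the intrinsics apply), "pose" (4x4, takes a point from camera to world coordinates). Camera axes: x right, y down, z forward; pixel columns grow to the right and rows downward; lengths in m; the calibration is good to about 2 mm. A picture is of the moment at which its call begins: read the wrist's pose just before it. camera_model takes no time and is no camera call; for the wrist camera it gives the pose at the moment of the call.
- order.job_done(): hands the job in; it is judged then, once.
Trained networks look in the newest picture that a camera, given by its name, has taken for a name from the list of things; names that differ only in an ending like _2 or _b are one class to them, and where a whole thing is asked for, a point or a joint stands for the part that bears it (a point fixed in the world has none). Each returns a list of dicts, best first, with "confidence" (0 to 1); they miss things now and then, are a little off and sometimes report something else, mostly with a low value. They report only what shows in the picture. A call takes as long as a camera call.
- nets.cut_out(camera, name): "region" (384x512 bool, what is visible of it) and "box" ([left, top, right, bottom] in pixels, round what is visible of it).
The state is a dict: "t": time; "q": joint angles; "joint_vel": joint speeds; "tau": joint torques, N m; "position": TCP position; "tool_rot": TCP orientation; "force": force on the tool from outside, world axes, zero at the start; "torque": the same for the moment, N m; "finger_gap": opening from 0.0 (shut) to 1.0 (fully open); "grasp_force": force on a finger pad.
Only numpy, scipy, OpenCV 4.12 (cv2) and the standard library are available. Lean on these libraries where they do the work, as an engineer would, in place of code of your own. Each camera call takes 0.05 s, during which the arm holds its last target. There are 200 camera calls.

### The job

The squat white-capped sample vial sits in its well at the back of the bottle block, hemmed in by three bottles, and has to be weighed. Stand all three bottles upright in the clear tray, out of the way, then take the vial out and set it upright in the middle of the balance's round pan, and after that put each bottle back into the very well of the block it came from. Keep everything upright; leave the vial on the pan.

Things in the scene. Friction and masses are not known exactly. Their poses are not given: they have to be found in the camera images.
- bottle_block: Drilled wooden block fixed to the bench, 26 mm high, with four round wells, their floors 10 mm above the bench. Origin: on the bench under the centre of the vial's well (x 0, y 0; 39 mm wide); z up. Bottle wells, 55 mm wide, centred at (x, y) = (-53, 0), (-6, 53), (-6, -53) mm. The block reaches x -91 to 37 mm, y -93 to 93 mm. Which bottle is in which well changes.
- glue_bottle: White round bottle with a pointed blue nozzle cap, loose, 43 mm in diameter, 125 mm tall, about 80 g. Straight body up to 82 mm, cap 30 mm wide up to 102 mm, then the thin nozzle. Origin: centre of its underside, z up its axis. Gripping it 76 mm above its underside keeps the nozzle clear of the gripper's body.
- dropper_bottle: Red round bottle with a conical amber nozzle, loose, 42 mm in diameter, 106 mm tall, about 85 g. Body up to 68 mm, then the cone. Origin: centre of its underside, z up its axis. Gripping it 57 mm above its underside keeps the nozzle clear of the gripper's body.
- amber_bottle: Brown glass bottle with a flat black cap and a blank paper label, loose, 42 mm in diameter, 96 mm tall, about 120 g. Straight body up to 54 mm, then shoulder and neck. Origin: centre of its underside, z up its axis. Gripping it 46 mm above its underside keeps the cap clear of the gripper's body.
- vial_capped: Squat clear vial with a ribbed white screw cap, loose, 30 mm in diameter, 36 mm tall (cap 28 mm wide, the top 7 mm), about 30 g. Origin: centre of its underside, z up its axis. In its well its upper 20 mm stand above the block; grip these.
- clear_tray: Shallow clear plastic tray fixed to the bench, 363 x 278 x 33 mm; flat inner floor 2 mm above the bench, about 340 x 260 mm, walls up to 33 mm. Origin: on the bench under its centre; x along its long side. The side area for the bottles. It stands left or right of the block.
- balance: Low white bench balance fixed to the bench, 205 x 160 mm, with a dark display at its front end (-x) and a round steel pan, 100 mm in diameter, whose flat top is 56 mm above the bench. Origin: on the bench under the centre of the pan, z up. It stands on the side of the block opposite to the tray.

How it is judged:
By the outcome, as a careful person would: the job done as asked, in the order asked, and still so for the second after the job is handed in, with the robot touching nothing.
It also fails if it takes over 144 s, if anything falls off the work surface, if the arm or the gripper's body presses on something with over 40 N, if the wrist force passes 120 N, or if a joint passes its speed limit or range.

## Working session

There is one attempt and no reset: what is moved stays moved. The work goes in short steps, Python scripts to look and compute and a tool call to move; the robot and the scene stay as the last step left them, time stands still between calls to the robot, and variables do not carry over. Pictures are saved under pics/ and viewed, at most 14 in all, crops included, and the job is handed in when it is done.

Besides the shell and the picture viewer there is one more tool, called after "Emit:" as a command line: name --pt "numbers of a row" for each row, then --argument value for the rest. send_rows: Moves the arm, as the interface text tells. Its arguments: {"type":"object","properties":{"grip":{"type":"array","items":{"type":"number"}},"xyz":{"type":"array","items":{"type":"array","items":{"type":"number"}}},"turn":{"type":"array","items":{"type":"number"}}},"required":["grip","xyz","turn"]}

```bash
ls; mkdir -p pics; cat > h.py <<'E'
import numpy as np, cv2
from rig import ctrl,cams,order,nets
def world(name,dep,m,pose=None):
    c=cams.camera_model(name); K=np.array(c["intrinsics"]); k1=c["k1"]; T=np.array(c["pose"]) if pose is None else pose
    v,u=np.nonzero(m&(dep>0)); z=dep[v,u]
    p=cv2.undistortPoints(np.c_[u,v].astype(np.float64)[:,None],K,np.array([k1,0,0,0.]))[:,0]
    P=np.c_[p*z[:,None],z]
    return P@T[:3,:3].T+T[:3,3]
E
python3 - <<'E'
from h import *
s=ctrl.sense(); print(s)
for n in ["top","side"]:
    im,d=cams.capture(n); cv2.imwrite(f"pics/{n}0.png",im); np.save(f"{n}0.npy",d)
    print(n,np.round(cams.camera_model(n)["pose"],3).tolist())
    for o in ["bottle_block","glue_bottle","dropper_bottle","amber_bottle","vial_capped","clear_tray","balance"]:
        for r in nets.cut_out(n,o)[:2]:
            P=world(n,d,r["region"]); print(o,round(r["confidence"],2),np.round(r["box"]).tolist(),len(P), np.round(np.percentile(P,[2,50,98],axis=0),3).tolist() if len(P) else "")
E
```

```text
pics
{'t': 0.0, 'q': array([-6.79531477e+01,  1.80047925e+01, -2.75410177e+00,  6.93396913e+01,
        7.45801081e-04,  9.00016805e+01]), 'joint_vel': array([ 0.03960514,  0.08312656,  0.04286165,  0.01715965,  0.05016039,
       -0.12473492]), 'tau': array([-3.20449735e-04, -5.39589465e+01,  3.39747727e+01,  1.92381232e-02,
       -5.93469167e-05,  1.16049455e-05]), 'position': array([ 0.22511603, -0.55586712,  0.40382898]), 'tool_rot': array([-1.79901414e+02, -7.42908360e-04,  2.20451705e+01]), 'force': array([-0.52923938, -0.02003343, -0.50392715]), 'torque': array([-0.03262211,  0.00070949, -0.03883784]), 'grasp_force': 0.0, 'finger_gap': 1.0029102663307923}
top [[0.075, -0.967, 0.243, 0.33], [-0.997, -0.071, 0.025, -0.016], [-0.007, -0.244, -0.97, 1.006], [0.0, 0.0, 0.0, 1.0]]
bottle_block 0.67 [217.0, 178.0, 300.0, 252.0] 2798 [[0.452, -0.087, 0.009], [0.512, 0.004, 0.026], [0.591, 0.095, 0.033]]
glue_bottle 0.8 [274.0, 200.0, 296.0, 224.0] 363 [[0.509, -0.072, 0.01], [0.524, -0.051, 0.082], [0.551, -0.032, 0.133]]
dropper_bottle 0.64 [231.0, 190.0, 252.0, 210.0] 278 [[0.533, 
[... 1172 characters left out ...]
88.0, 131.0, 298.0, 167.0] 3835 [[0.364, 0.203, -0.001], [0.539, 0.363, 0.003], [0.716, 0.486, 0.032]]
dropper_bottle 0.55 [248.0, 156.0, 261.0, 190.0] 239 [[0.545, -0.055, 0.026], [0.559, 0.04, 0.072], [0.577, 0.054, 0.11]]
amber_bottle 0.92 [225.0, 166.0, 241.0, 198.0] 356 [[0.48, -0.013, 0.024], [0.498, -0.004, 0.066], [0.516, 0.013, 0.106]]
clear_tray 0.85 [187.0, 130.0, 297.0, 167.0] 3856 [[0.364, 0.202, -0.001], [0.54, 0.361, 0.003], [0.717, 0.486, 0.032]]
balance 0.82 [180.0, 238.0, 287.0, 313.0] 5995 [[0.4, -0.423, 0.014], [0.495, -0.376, 0.047], [0.592, -0.272, 0.057]]
balance 0.74 [225.0, 165.0, 238.0, 200.0] 378 [[0.48, -0.014, 0.005], [0.497, -0.004, 0.064], [0.516, 0.18, 0.106]]
```

```bash
python3 - <<'E'
from h import *
from scipy.optimize import least_squares
pts={}
D={n:np.load(f"{n}0.npy") for n in ["top","side"]}
allm=np.ones((384,512),bool)
W={n:world(n,D[n],allm) for n in D}
for n in W:
    P=W[n]
    # block top
    m=(abs(P[:,2]-.026)<.004)&(P[:,0]>.42)&(P[:,0]<.62)&(abs(P[:,1])<.12)
    print(n,"block",cv2.minAreaRect((P[m][:,:2]*1000).astype(np.float32)))
    m=(abs(P[:,2]-.056)<.005)&(P[:,1]<-.2)&(P[:,1]>-.48)&(P[:,0]>.35)&(P[:,0]<.65)
    print(n,"pan",cv2.minAreaRect((P[m][:,:2]*1000).astype(np.float32)),np.median(P[m],0),m.sum())
    m=(P[:,2]>.025)&(P[:,2]<.037)&(P[:,1]>.15)&(P[:,1]<.55)&(P[:,0]>.3)&(P[:,0]<.8)
    print(n,"tray",cv2.minAreaRect((P[m][:,:2]*1000).astype(np.float32)))
# bottle circle fit on body points from both cameras
for o,c0,h,r in [("glue",(.535,-.05),85,.0215),("dropper",(.55,.05),70,.021),("amber",(.495,.007),58,.021)]:
  for sel in (["top"],["side"],["top","side"]):
    P=np.vstack([W[n] for n in sel]); m=(P[:,2]>.035)&(P[:,2]<h/1000)&(np.hypot(P[:,0]-c0[0],P[:,1]-c0[1])<.035)
    f=least_squares(lambda c:np.hypot(P[m][:,0]-c[0],P[m][:,1]-c[1])-r,c0,loss="soft_l1",f_scale=.002)
    print(o,sel,m.sum(),np.round(f.x,4),np.round(f.cost,5))
im=cv2.imread("pics/top0.png")
a=cv2.resize(im[160:300,200:320],None,fx=4,fy=4,interpolation=cv2.INTER_CUBIC)[:560]
b=cv2.resize(im[170:300,350:450],(300,390)); 
c=np.zeros((560,780,3),np.uint8); c[:, :480]=a; c[:390,480:]=b
cv2.imwrite("pics/c0.png",c)
E
```

```text
top block ((523.2902221679688, 3.4580841064453125), (185.88308715820312, 128.47509765625), 78.14925384521484)
top pan ((507.413818359375, -338.65380859375), (166.1217803955078, 145.43429565429688), 3.4225761890411377) [ 0.52003695 -0.33740926  0.05616234] 1505
top tray ((569.5949096679688, 324.29486083984375), (322.5200500488281, 427.4417724609375), 86.52711486816406)
side block ((525.22998046875, 4.179351806640625), (190.74070739746094, 127.91374969482422), 77.87256622314453)
side pan ((523.779296875, -330.0975646972656), (118.86248779296875, 97.49718475341797), 83.38097381591797) [ 0.52276884 -0.34283733  0.05543886] 1214
side tray ((571.82421875, 326.9422607421875), (325.5494689941406, 428.10833740234375), 86.18199157714844)
glue ['top'] 170 [ 0.5341 -0.0526] 0.00044
glue ['side'] 315 [ 0.5348 -0.0509] 0.00066
glue ['top', 'side'] 485 [ 0.5345 -0.0513] 0.00113
dropper ['top'] 116 [0.5556 0.0522] 0.00019
dropper ['side'] 93 [0.5557 0.0543] 0.00019
dropper ['top', 'side'] 209 [0.5553 0.0532] 0.00041
amber ['top'] 28 [0.4979 0.0087] 0.0
amber ['side'] 91 [0.4993 0.0094] 8e-05
amber ['top', 'side'] 119 [0.4986 0.0093] 9e-05
```

View pics/c0.png

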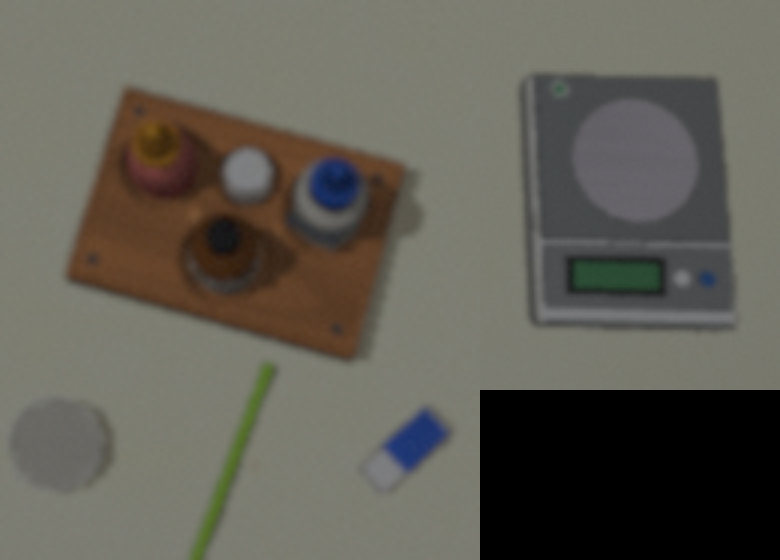

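View pics/top0.png

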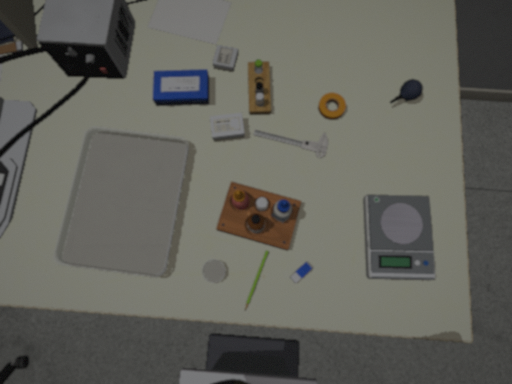

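The picture shows the block at about (217–300, 178–252), with the dropper at the left (240,200), the amber in front (256,222), the glue at the right (283,210) and the vial at (262,203). The tray is on the left, and the balance is on the right with its pan at (402,223). The block yaw is about -12°, its origin is (0.551,-0.0016), and the bottle fits agree with the wells.

```bash
cat >> h.py <<'E'
from scipy.spatial.transform import Rotation as Ro
def to(x,y,z,psi):
    "prints remaining move (mm, tool axes) and turn (done first) from the measured pose"
    s=ctrl.sense(); r=s["tool_rot"]; p=s["position"]
    t=(r[2]-psi+180)%360-180
    R=Ro.from_euler("xyz",[180,0,psi],degrees=True)
    d=R.inv().apply(np.array([x,y,z])-p)*1000
    print("t%.1f pos"%s["t"],np.round(p,4),"rpy",np.round(r,1),"turn %.1f"%t,"move",np.round(d,1),"gap %.2f gf %.0f"%(s["finger_gap"],s["grasp_force"]),"F",np.round(s["force"],1))
E
python3 - <<'E'
from h import *
im=cv2.imread("pics/top0.png"); d=np.load("top0.npy")
c=cams.camera_model("top");K=np.array(c["intrinsics"]);T=np.array(c["pose"])
h=cv2.cvtColor(im,cv2.COLOR_BGR2GRAY)[190:253,368:430]
_,b=cv2.threshold(h,0,255,cv2.THRESH_OTSU)
cn=max(cv2.findContours(b,cv2.RETR_LIST,cv2.CHAIN_APPROX_NONE)[0],key=lambda q:cv2.contourArea(q) if cv2.contourArea(q)<2500 else 0)
e=cv2.fitEllipse(cn); print(e)
for u,v in [(e[0][0]+368,e[0][1]+190),(401.7,223.3)]:
    p=cv2.undistortPoints(np.array([[[u,v]]]),K,np.array([c["k1"],0,0,0.]))[0,0]
    r=T[:3,:3]@np.array([*p,1]); print(u,v,T[:3,3]+r*(.056-T[2,3])/r[2])
to(.5343,-.0515,.404,78)
E
```

```text
((33.33396530151367, 33.03110885620117), (38.2624397277832, 41.472740173339844), 130.2895050048828)
401.3339653015137 223.03110885620117 [ 0.52070262 -0.33792538  0.056     ]
401.7 223.3 [ 0.52011389 -0.33878671  0.056     ]
t0.8 pos [ 0.2252 -0.5561  0.4047] rpy [180.  -0.  22.] turn -56.0 move [557.9 197.4   0.7] gap 1.00 gf 0 F [-0.1  0.8  0.8]
```

Emit:
send_rows --grip '[-1,-1,-1,-1]' --pt "0 0 0" --pt "0 0 0" --pt "0 0 0" --pt "0 0 0" --turn '[-7,-7,-7,-7]'

```text
t: 1.13
position: [0.2252, -0.5561, 0.4047]
tool_rot: [-180.0, -0.0, 50.4]
force: [0.4, -0.6, -0.2]
finger_gap: 0.999
grasp_force: 0.0
```

Emit:
send_rows --grip '[-1,-1,-1,-1]' --pt "0 0 0" --pt "0 0 0" --pt "0 0 0" --pt "0 0 0" --turn '[-7,-7,-7,-7]'

```text
t: 1.47
position: [0.2252, -0.5561, 0.4047]
tool_rot: [-180.0, -0.0, 78.4]
force: [-0.3, -0.3, -0.4]
finger_gap: 1.003
grasp_force: 0.0
```

Emit:
send_rows --grip '[-1,-1,-1,-1,-1]' --pt "0.037 0.013 0" --pt "0.037 0.013 0" --pt "0.037 0.013 0" --pt "0.037 0.013 0" --pt "0.037 0.013 0" --turn '[0,0,0,0,0]'

```text
t: 1.88
position: [0.3276, -0.3871, 0.4048]
tool_rot: [180.0, 0.0, 78.0]
force: [1.3, 0.1, -0.2]
finger_gap: 0.999
grasp_force: 0.0
```

Emit:
send_rows --grip '[-1,-1,-1,-1,-1]' --pt "0.037 0.013 0" --pt "0.037 0.013 0" --pt "0.037 0.013 0" --pt "0.037 0.013 0" --pt "0.037 0.013 0" --turn '[0,0,0,0,0]'

```text
t: 2.3
position: [0.4296, -0.2193, 0.405]
tool_rot: [180.0, 0.0, 78.0]
force: [0.9, 0.1, -0.5]
finger_gap: 1.004
grasp_force: 0.0
```

Emit:
send_rows --grip '[-1,-1,-1,-1,-1]' --pt "0.037 0.013 0" --pt "0.037 0.013 0" --pt "0.037 0.013 0" --pt "0.037 0.013 0" --pt "0.037 0.013 0" --turn '[0,0,0,0,0]'

```text
t: 2.72
position: [0.5316, -0.0516, 0.405]
tool_rot: [180.0, 0.0, 78.1]
force: [1.5, -0.2, -0.2]
finger_gap: 0.998
grasp_force: 0.0
```

Emit:
send_rows --grip '[-1,-1]' --pt "0 0 0" --pt "0 0 0" --turn '[0,0]'

```text
t: 2.88
position: [0.5316, -0.0518, 0.4045]
tool_rot: [-180.0, 0.0, 78.3]
force: [-0.2, -0.1, 0.2]
finger_gap: 1.0
grasp_force: 0.0
```

```bash
python3 - <<'E'
from h import *
to(.5343,-.0515,.241,78)
im,d=cams.capture("wrist"); cv2.imwrite("pics/w1.png",im)
E
```

```text
t2.9 pos [ 0.5316 -0.0518  0.4045] rpy [-180.     0.    78.3] turn 0.3 move [  0.9   2.6 163.5] gap 1.00 gf 0 F [-0.2 -0.1  0.2]
```

View pics/w1.png

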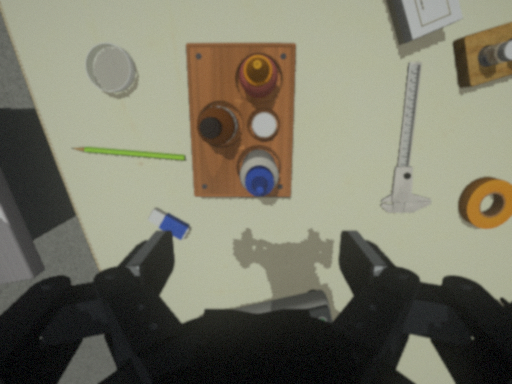

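The block is square to the image, so the yaw is right, and the glue cap at (262,182) lies between the fingers, whose middle is near x=257.

Emit:
send_rows --grip '[-1,-1,-1,-1,-1]' --pt "0.001 0.0026 0.0" --pt "0 0 0.04" --pt "0 0 0.04" --pt "0 0 0.04" --pt "0 0 0.04" --turn '[0,0,0,0,0]'

```text
t: 3.35
position: [0.5331, -0.0548, 0.2438]
tool_rot: [179.9, 0.0, 77.9]
force: [0.7, -0.4, -1.2]
finger_gap: 0.998
grasp_force: 0.0
```

Emit:
send_rows --grip '[-1,1,1,1,1]' --pt "0 0 0.003" --pt "0 0 0" --pt "0 0 0" --pt "0 0 0" --pt "0 0 0" --turn '[0,0,0,0,0]'

```text
t: 3.77
position: [0.5351, -0.0535, 0.2448]
tool_rot: [179.7, -0.0, 78.0]
force: [-3.0, 0.6, 11.6]
finger_gap: 0.48
grasp_force: 59.2
```

Emit:
send_rows --grip '[1,1,1,1,1]' --pt "0 0 0" --pt "0 0 0" --pt "0 0 0" --pt "0 0 0" --pt "0 0 0" --turn '[0,0,0,0,0]'

```text
t: 4.18
position: [0.535, -0.0533, 0.2449]
tool_rot: [179.7, -0.0, 78.0]
force: [-1.5, 0.2, 6.5]
finger_gap: 0.481
grasp_force: 59.6
```

Emit:
send_rows --grip '[1,1,1,1,1]' --pt "0 0 0" --pt "0 0 0" --pt "0 0 0" --pt "0 0 0" --pt "0 0 -0.01" --turn '[0,0,0,0,0]'

```text
t: 4.6
position: [0.5338, -0.0531, 0.2528]
tool_rot: [179.9, -0.0, 78.0]
force: [-1.1, 0.3, 0.1]
finger_gap: 0.48
grasp_force: 60.5
```

Emit:
send_rows --grip '[1,1,1,1,1]' --pt "0 0 -0.03" --pt "0 0 -0.04" --pt "0 0 -0.04" --pt "0 0 -0.02" --pt "0 0 0" --turn '[0,0,0,0,0]'

```text
t: 5.02
position: [0.5356, -0.0532, 0.3894]
tool_rot: [179.3, -0.1, 78.1]
force: [1.5, 1.0, -0.1]
finger_gap: 0.479
grasp_force: 60.8
```

Emit:
send_rows --grip '[1,1,1,1,1]' --pt "0.02 -0.0083 0" --pt "0.034 -0.014 0" --pt "0.034 -0.014 0" --pt "0.034 -0.014 0" --pt "0.034 -0.014 0" --turn '[0,0,0,0,0]'

```text
t: 5.43
position: [0.5024, 0.1141, 0.3825]
tool_rot: [179.9, -0.0, 78.0]
force: [0.8, -0.2, -0.7]
finger_gap: 0.483
grasp_force: 60.8
```

Emit:
send_rows --grip '[1,1,1,1,1]' --pt "0.034 -0.014 0" --pt "0.034 -0.014 0" --pt "0.034 -0.014 0" --pt "0.034 -0.014 0" --pt "0.034 -0.014 0" --turn '[0,0,0,0,0]'

```text
t: 5.85
position: [0.469, 0.2953, 0.3825]
tool_rot: [180.0, -0.0, 78.1]
force: [1.2, -0.8, -1.0]
finger_gap: 0.481
grasp_force: 60.8
```

Emit:
send_rows --grip '[1,1,1,1,1]' --pt "0.034 -0.014 0" --pt "0.034 -0.014 0" --pt "0.03 -0.014 0" --pt "0 0 0" --pt "0 0 0" --turn '[0,0,0,0,0]'

```text
t: 6.27
position: [0.4482, 0.3997, 0.3819]
tool_rot: [180.0, 0.0, 78.2]
force: [-0.1, -0.5, -0.3]
finger_gap: 0.478
grasp_force: 60.8
```

```bash
python3 - <<'E'
from h import *
to(.45,.40,.238,78)
im,d=cams.capture("side")
cv2.imwrite("pics/s1.png",cv2.resize(im[60:260,130:330],(600,600)))
E
```

```text
t6.3 pos [0.4482 0.3997 0.3819] rpy [180.    0.   78.2] turn 0.2 move [  0.7   1.7 143.9] gap 0.48 gf 61 F [-0.1 -0.5 -0.3]
```

View pics/s1.png

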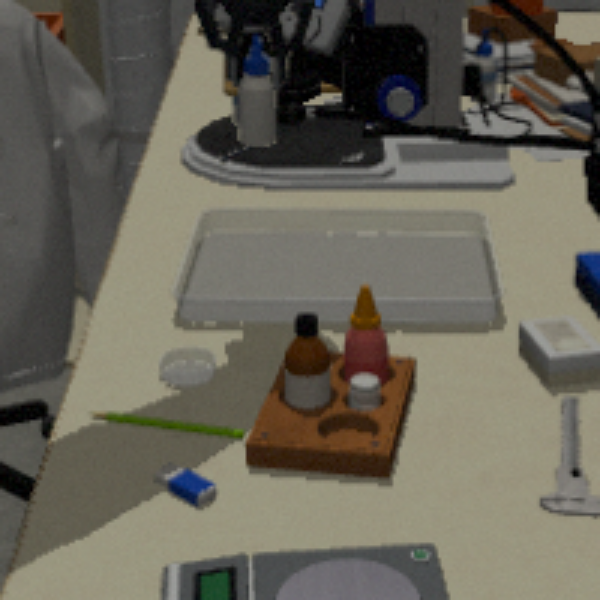

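```bash
python3 - <<'E'
from h import *
im,d=cams.capture("side")
r=nets.cut_out("side","glue_bottle")[0]; P=world("side",d,r["region"])
print(r["confidence"],r["box"]); P=P[np.hypot(P[:,0]-.45,P[:,1]-.4)<.05]
print(np.round(np.percentile(P,[0,2,10,50,90,98,100],axis=0),3))
for a in np.arange(.12,.28,.02):
    q=P[(P[:,2]>a)&(P[:,2]<a+.02)]
    if len(q): print(round(a,2),len(q),np.round(np.percentile(q[:,0],[3,97]),3),np.round(q[:,1].min(),3))
E
```

```text
0.83 [204.3, 74.2, 222.2, 110.3]
[[0.42  0.371 0.146]
 [0.423 0.375 0.148]
 [0.431 0.378 0.157]
 [0.448 0.385 0.195]
 [0.464 0.396 0.241]
 [0.469 0.403 0.256]
 [0.472 0.408 0.265]]
0.14 49 [0.427 0.467] 0.374
0.16 81 [0.423 0.468] 0.374
0.18 84 [0.42  0.468] 0.371
0.2 77 [0.429 0.469] 0.375
0.22 52 [0.436 0.463] 0.38
0.24 38 [0.437 0.463] 0.381
0.26 5 [0.447 0.453] 0.394
```

The view shows the glue bottle held upright above the tray, with its underside at z≈0.147. That matches the expected grasp offset, so I'll lower and release it.

Emit:
send_rows --grip '[1,1,1,1,1]' --pt "0 0 0.03" --pt "0 0 0.04" --pt "0 0 0.04" --pt "0 0 0.025" --pt "0 0 0.008" --turn '[0,0,0,0,0]'

```text
t: 6.83
position: [0.4473, 0.3956, 0.2362]
tool_rot: [-179.6, 0.2, 77.9]
force: [-15.3, -9.5, 54.8]
finger_gap: 0.482
grasp_force: 67.1
```

Emit:
send_rows --grip '[1,1,0.6,0.2,-0.2]' --pt "0 0 0" --pt "0 0 0" --pt "0 0 0" --pt "0 0 0" --pt "0 0 0" --turn '[0,0,0,0,0]'

```text
t: 7.25
position: [0.4495, 0.3981, 0.2395]
tool_rot: [180.0, -0.1, 78.0]
force: [1.1, 0.2, -0.3]
finger_gap: 0.597
grasp_force: 0.0
```

Emit:
send_rows --grip '[-0.6,-1,-1,-1,-1]' --pt "0 0 0" --pt "0 0 0" --pt "0 0 0" --pt "0 0 0" --pt "0 0 -0.04" --turn '[0,0,0,0,0]'

```text
t: 7.67
position: [0.4465, 0.396, 0.272]
tool_rot: [-179.6, 0.6, 78.1]
force: [-0.4, 0.1, -0.8]
finger_gap: 1.001
grasp_force: 0.0
```

Emit:
send_rows --grip '[-1,-1,-1,-1,-1]' --pt "0 0 -0.04" --pt "0 0 -0.04" --pt "0 0 -0.03" --pt "0 0 -0.015" --pt "0 0 0" --turn '[0,0,0,0,0]'

```text
t: 8.08
position: [0.4499, 0.3991, 0.4086]
tool_rot: [179.7, -0.4, 78.1]
force: [-0.0, 0.3, 0.6]
finger_gap: 0.999
grasp_force: 0.0
```

```bash
python3 - <<'E'
from h import *
to(.5555,.0527,.222,78)
im,d=cams.capture("side")
r=nets.cut_out("side","glue_bottle")[0]; P=world("side",d,r["region"])
print(r["confidence"],r["box"]); print(np.round(np.percentile(P,[0,2,50,98,100],axis=0),3))
E
```

```text
t8.1 pos [0.4499 0.3991 0.4086] rpy [179.7  -0.4  78.1] turn 0.1 move [-316.9  175.3  186.6] gap 1.00 gf 0 F [-0.   0.3  0.6]
0.78 [209.3, 119.1, 226.7, 146.9]
[[ 0.424  0.372 -0.004]
 [ 0.427  0.375  0.003]
 [ 0.451  0.386  0.049]
 [ 0.471  0.649  0.113]
 [ 0.474  0.666  0.122]]
```

Glue stands upright in the tray. I'll set things down more gently from here. Next is the dropper.

Emit:
send_rows --grip '[-1,-1,-1,-1,-1]' --pt "-0.0317 0.0175 0" --pt "-0.0317 0.0175 0" --pt "-0.0317 0.0175 0" --pt "-0.0317 0.0175 0" --pt "-0.0317 0.0175 0" --turn '[0,0,0,0,0]'

```text
t: 8.6
position: [0.5013, 0.2233, 0.4014]
tool_rot: [-179.8, 0.1, 78.1]
force: [0.6, 1.0, 0.3]
finger_gap: 1.0
grasp_force: 0.0
```

Emit:
send_rows --grip '[-1,-1,-1,-1,-1]' --pt "-0.0317 0.0175 0" --pt "-0.0317 0.0175 0" --pt "-0.0317 0.0175 0" --pt "-0.0317 0.0175 0" --pt "-0.0317 0.0175 0" --turn '[0,0,0,0,0]'

```text
t: 9.02
position: [0.5541, 0.05, 0.4015]
tool_rot: [-179.8, 0.1, 78.1]
force: [0.3, -0.7, 0.5]
finger_gap: 0.999
grasp_force: 0.0
```

Emit:
send_rows --grip '[-1,-1,-1,-1]' --pt "0 0 0.02" --pt "0 0 0.02" --pt "0 0 0" --pt "0 0 0" --turn '[0,0,0,0]'

```text
t: 9.35
position: [0.5534, 0.0516, 0.3613]
tool_rot: [-179.7, 0.1, 78.0]
force: [-1.1, -0.2, 0.6]
finger_gap: 0.995
grasp_force: 0.0
```

```bash
python3 - <<'E'
from h import *
to(.5555,.0527,.222,78)
E
```

```text
t9.3 pos [0.5534 0.0516 0.3613] rpy [-1.797e+02  1.000e-01  7.800e+01] turn 0.0 move [  1.5   1.8 139.3] gap 1.00 gf 0 F [-1.1 -0.2  0.6]
```

Emit:
send_rows --grip '[-1,-1,-1,-1,-1]' --pt "0.0015 0.0018 0.02" --pt "0 0 0.035" --pt "0 0 0.035" --pt "0 0 0.03" --pt "0 0 0.017" --turn '[0,0,0,0,0]'

```text
t: 9.77
position: [0.5553, 0.0536, 0.224]
tool_rot: [-179.8, 0.1, 78.1]
force: [-0.6, 0.4, -0.8]
finger_gap: 1.001
grasp_force: 0.0
```

Emit:
send_rows --grip '[-1,0,0.5,1,1]' --pt "0 0 0" --pt "0 0 0" --pt "0 0 0" --pt "0 0 0" --pt "0 0 0" --turn '[0,0,0,0,0]'

```text
t: 10.18
position: [0.5575, 0.0532, 0.2286]
tool_rot: [179.8, -0.1, 78.1]
force: [-0.9, 1.2, 1.5]
finger_gap: 0.456
grasp_force: 1.5
```

Emit:
send_rows --grip '[1,1,1,1,1]' --pt "0 0 0" --pt "0 0 0" --pt "0 0 0" --pt "0 0 0" --pt "0 0 0" --turn '[0,0,0,0,0]'

```text
t: 10.6
position: [0.5575, 0.0531, 0.2289]
tool_rot: [179.8, -0.1, 78.0]
force: [-1.0, 0.8, 7.8]
finger_gap: 0.415
grasp_force: 58.8
```

Emit:
send_rows --grip '[1,1,1,1,1]' --pt "0 0 -0.01" --pt "0 0 -0.035" --pt "0 0 -0.035" --pt "0 0 -0.03" --pt "0 0 -0.015" --turn '[0,0,0,0,0]'

```text
t: 11.02
position: [0.5576, 0.053, 0.3571]
tool_rot: [179.7, -0.1, 78.0]
force: [0.9, 0.8, -1.0]
finger_gap: 0.413
grasp_force: 59.5
```

Emit:
send_rows --grip '[1]' --pt "0 0 0" --turn '[0]'

```text
t: 11.1
position: [0.5582, 0.0531, 0.3572]
tool_rot: [179.5, -0.1, 78.0]
force: [0.3, -0.4, -0.9]
finger_gap: 0.415
grasp_force: 59.5
```

```bash
python3 - <<'E'
from h import *
to(.54,.29,.355,78)
im,d=cams.capture("side")
r=nets.cut_out("side","dropper_bottle")[0]; P=world("side",d,r["region"])
print(r["confidence"],r["box"]); print(np.round(np.percentile(P,[0,2,50,98,100],axis=0),3))
E
```

```text
t11.1 pos [0.5582 0.0531 0.3572] rpy [ 1.795e+02 -1.000e-01  7.800e+01] turn 0.0 move [228.  -67.1   2.2] gap 0.42 gf 60 F [ 0.3 -0.4 -0.9]
0.84 [243.9, 111.7, 259.7, 150.6]
[[ 0.54   0.028 -0.004]
 [ 0.54   0.03   0.143]
 [ 0.559  0.037  0.182]
 [ 0.578  0.052  0.235]
 [ 0.615  0.606  0.242]]
```

Emit:
send_rows --grip '[1,1,1,1,1]' --pt "0.02 -0.006 0" --pt "0.03 -0.009 0" --pt "0.03 -0.009 0" --pt "0.03 -0.009 0" --pt "0.03 -0.009 0" --turn '[0,0,0,0,0]'

```text
t: 11.62
position: [0.5435, 0.1995, 0.3497]
tool_rot: [-179.8, 0.1, 78.0]
force: [0.8, 1.0, 0.2]
finger_gap: 0.413
grasp_force: 59.5
```

Emit:
send_rows --grip '[1,1,1,1,1]' --pt "0.03 -0.009 0" --pt "0.03 -0.009 0" --pt "0.02 -0.007 0" --pt "0.008 0 0" --pt "0 0 0" --turn '[0,0,0,0,0]'

```text
t: 12.03
position: [0.5377, 0.2913, 0.3498]
tool_rot: [-179.9, 0.1, 78.2]
force: [-0.2, -0.7, -0.7]
finger_gap: 0.413
grasp_force: 59.5
```

Emit:
send_rows --grip '[1,1,1,1,1]' --pt "0 0 0.02" --pt "0 0 0.035" --pt "0 0 0.035" --pt "0 0 0.025" --pt "0 0 0.01" --turn '[0,0,0,0,0]'

```text
t: 12.45
position: [0.5363, 0.2872, 0.2217]
tool_rot: [-179.7, 0.3, 78.0]
force: [-0.1, 0.1, -1.2]
finger_gap: 0.413
grasp_force: 59.5
```

Emit:
send_rows --grip '[1,1,1,1]' --pt "0 0 0" --pt "0 0 0.003" --pt "0 0 0.002" --pt "0 0 0" --turn '[0,0,0,0]'

```text
t: 12.78
position: [0.5391, 0.2899, 0.223]
tool_rot: [179.9, -0.1, 78.0]
force: [0.2, -0.9, -0.4]
finger_gap: 0.415
grasp_force: 59.6
```

```bash
python3 - <<'E'
from h import *
to(.54,.29,.221,78)
im,d=cams.capture("side")
cv2.imwrite("pics/s2.png",cv2.resize(im[80:240,150:320],(680,600)))
E
```

```text
t12.8 pos [0.5391 0.2899 0.223 ] rpy [ 1.799e+02 -1.000e-01  7.800e+01] turn 0.0 move [0.3 0.9 2. ] gap 0.42 gf 60 F [ 0.2 -0.9 -0.4]
```

View pics/s2.png

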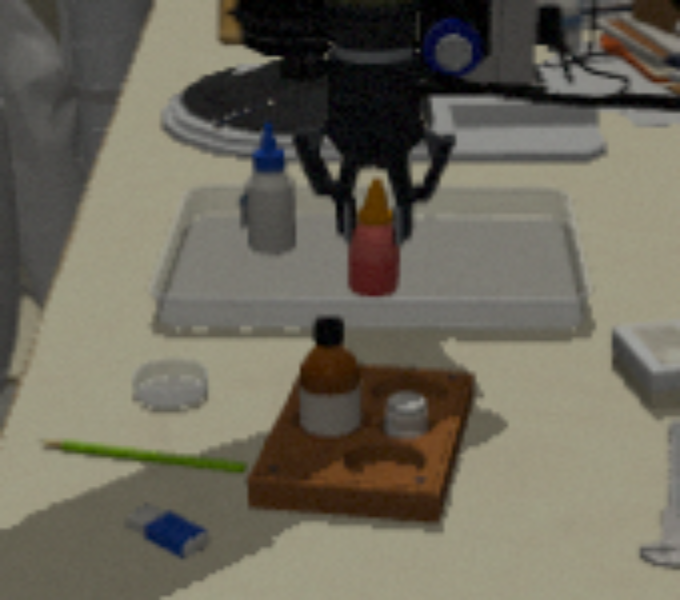

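The dropper is held upright just above the tray at (375,260), and the glue is standing at (270,210). I'll lower the last 2 mm, release and retreat.

Emit:
send_rows --grip '[1,1,0.6,0.2,-0.2]' --pt "0 0 0.002" --pt "0 0 0" --pt "0 0 0" --pt "0 0 0" --pt "0 0 0" --turn '[0,0,0,0,0]'

```text
t: 13.25
position: [0.5387, 0.2901, 0.2205]
tool_rot: [179.9, -0.1, 78.1]
force: [0.1, -0.8, 0.1]
finger_gap: 0.539
grasp_force: 0.0
```

Emit:
send_rows --grip '[-0.6,-1,-1,-1,-1]' --pt "0 0 0" --pt "0 0 0" --pt "0 0 0" --pt "0 0 -0.02" --pt "0 0 -0.04" --turn '[0,0,0,0,0]'

```text
t: 13.67
position: [0.536, 0.2886, 0.2751]
tool_rot: [-179.6, 0.4, 78.0]
force: [0.4, 0.7, -0.4]
finger_gap: 0.996
grasp_force: 0.0
```

Emit:
send_rows --grip '[-1,-1,-1,-1,-1]' --pt "0 0 -0.04" --pt "0 0 -0.04" --pt "0 0 -0.02" --pt "0 0 0" --pt "0 0 0" --turn '[0,0,0,-7,-7]'

```text
t: 14.08
position: [0.5389, 0.2902, 0.382]
tool_rot: [179.8, -0.1, 92.4]
force: [-0.2, 0.4, -1.3]
finger_gap: 1.002
grasp_force: 0.0
```

Emit:
send_rows --grip '[-1,-1,-1,-1,-1]' --pt "0 0 0" --pt "0 0 0" --pt "0 0 0" --pt "0 0 0" --pt "0 0 0" --turn '[-7,-7,-7,-7,-3]'

```text
t: 14.5
position: [0.5382, 0.2898, 0.3794]
tool_rot: [-180.0, -0.0, 123.4]
force: [0.3, -0.9, 0.2]
finger_gap: 1.001
grasp_force: 0.0
```

```bash
python3 - <<'E'
from h import *
to(.4989,.0093,.35,123)
E
```

```text
t14.5 pos [0.5382 0.2898 0.3794] rpy [-180.    -0.   123.4] turn 0.4 move [-213.8 -185.8   29.4] gap 1.00 gf 0 F [ 0.3 -0.9  0.2]
```

Emit:
send_rows --grip '[-1,-1,-1,-1,-1]' --pt "-0.0267 -0.0232 0" --pt "-0.0267 -0.0232 0" --pt "-0.0267 -0.0232 0" --pt "-0.0267 -0.0232 0" --pt "-0.0267 -0.0232 0" --turn '[0,0,0,0,0]'

```text
t: 14.92
position: [0.5133, 0.1133, 0.3795]
tool_rot: [-180.0, 0.0, 123.1]
force: [1.0, -0.6, -0.2]
finger_gap: 0.998
grasp_force: 0.0
```

Emit:
send_rows --grip '[-1,-1,-1,-1,-1]' --pt "-0.0267 -0.0232 0" --pt "-0.0267 -0.0232 0" --pt "-0.0267 -0.0232 0" --pt "0 0 0.02" --pt "0 0 0.009" --turn '[0,0,0,0,0]'

```text
t: 15.33
position: [0.4986, 0.0078, 0.3496]
tool_rot: [-180.0, -0.0, 122.8]
force: [-0.6, 0.5, -0.0]
finger_gap: 0.997
grasp_force: 0.0
```

Emit:
send_rows --grip '[-1,-1,-1]' --pt "0 0 0" --pt "0 0 0" --pt "0 0 0" --turn '[0,0,0]'

```text
t: 15.58
position: [0.4995, 0.0105, 0.351]
tool_rot: [180.0, -0.0, 123.1]
force: [-0.1, -0.9, 0.6]
finger_gap: 1.005
grasp_force: 0.0
```

```bash
python3 - <<'E'
from h import *
to(.4989,.0093,.211,123)
E
```

```text
t15.6 pos [0.4995 0.0105 0.351 ] rpy [180.   -0.  123.1] turn 0.1 move [ -0.7  -1.2 140. ] gap 1.00 gf 0 F [-0.1 -0.9  0.6]
```

Emit:
send_rows --grip '[-1,-1,-1,-1,-1]' --pt "-0.001 -0.001 0.02" --pt "0 0 0.035" --pt "0 0 0.035" --pt "0 0 0.03" --pt "0 0 0.017" --turn '[0,0,0,0,0]'

```text
t: 16.0
position: [0.4981, 0.0093, 0.2113]
tool_rot: [-179.9, -0.1, 123.2]
force: [-0.4, 0.5, 0.1]
finger_gap: 0.997
grasp_force: 0.0
```

Emit:
send_rows --grip '[-1,-1,-1,-1]' --pt "0 0 0" --pt "0 0 0.002" --pt "0 0 0" --pt "0 0 0" --turn '[0,0,0,0]'

```text
t: 16.33
position: [0.5001, 0.0086, 0.2134]
tool_rot: [179.9, 0.1, 123.1]
force: [0.5, 0.1, 0.5]
finger_gap: 1.005
grasp_force: 0.0
```

```bash
python3 - <<'E'
from h import *
to(.4989,.0093,.211,123)
E
```

```text
t16.3 pos [0.5001 0.0086 0.2134] rpy [1.799e+02 1.000e-01 1.231e+02] turn 0.1 move [ 1.3 -0.7  2.4] gap 1.00 gf 0 F [0.5 0.1 0.5]
```

Emit:
send_rows --grip '[-1,0,0.5,1,1]' --pt "0 0 0.003" --pt "0 0 0" --pt "0 0 0" --pt "0 0 0" --pt "0 0 0" --turn '[0,0,0,0,0]'

```text
t: 16.75
position: [0.4991, 0.0082, 0.2093]
tool_rot: [180.0, 0.0, 123.0]
force: [-4.1, -1.1, 11.0]
finger_gap: 0.474
grasp_force: 59.5
```

Emit:
send_rows --grip '[1,1,1,1,1]' --pt "0 0 0" --pt "0 0 0" --pt "0 0 0" --pt "0 0 0" --pt "0 0 0" --turn '[0,0,0,0,0]'

```text
t: 17.17
position: [0.4991, 0.0082, 0.2093]
tool_rot: [180.0, 0.0, 123.0]
force: [-1.3, 0.0, 4.9]
finger_gap: 0.473
grasp_force: 60.3
```

Emit:
send_rows --grip '[1,1,1,1,1]' --pt "0 0 -0.01" --pt "0 0 -0.035" --pt "0 0 -0.035" --pt "0 0 -0.03" --pt "0 0 -0.015" --turn '[0,0,0,0,0]'

```text
t: 17.58
position: [0.4998, 0.0082, 0.3381]
tool_rot: [179.8, 0.1, 123.0]
force: [-0.6, 0.1, -1.3]
finger_gap: 0.472
grasp_force: 61.1
```

Emit:
send_rows --grip '[1]' --pt "0 0 0" --turn '[0]'

```text
t: 17.67
position: [0.5004, 0.0082, 0.3382]
tool_rot: [179.7, 0.2, 123.0]
force: [1.1, -0.5, -1.4]
finger_gap: 0.474
grasp_force: 61.1
```

```bash
python3 - <<'E'
from h import *
to(.64,.40,.335,123)
im,d=cams.capture("side")
r=nets.cut_out("side","amber_bottle")[0]; P=world("side",d,r["region"])
print(r["confidence"],r["box"]); print(np.round(np.percentile(P,[0,2,50,98,100],axis=0),3))
E
```

```text
t17.7 pos [0.5004 0.0082 0.3382] rpy [179.7   0.2 123. ] turn 0.0 move [252.6 330.4   3.2] gap 0.47 gf 61 F [ 1.1 -0.5 -1.4]
0.82 [224.8, 122.2, 239.8, 160.7]
[[ 0.482 -0.014 -0.006]
 [ 0.485 -0.013  0.14 ]
 [ 0.505 -0.006  0.18 ]
 [ 0.522  0.013  0.228]
 [ 0.523  0.592  0.234]]
```

Emit:
send_rows --grip '[1,1,1,1,1]' --pt "0.012 0.016 0" --pt "0.022 0.0288 0" --pt "0.022 0.0288 0" --pt "0.022 0.0288 0" --pt "0.022 0.0288 0" --turn '[0,0,0,0,0]'

```text
t: 18.18
position: [0.5538, 0.1648, 0.3314]
tool_rot: [-179.8, -0.1, 123.0]
force: [0.4, 0.4, -0.5]
finger_gap: 0.475
grasp_force: 61.1
```

Emit:
send_rows --grip '[1,1,1,1,1]' --pt "0.022 0.0288 0" --pt "0.022 0.0288 0" --pt "0.022 0.0288 0" --pt "0.022 0.0288 0" --pt "0.022 0.0288 0" --turn '[0,0,0,0,0]'

```text
t: 18.6
position: [0.6147, 0.3358, 0.3308]
tool_rot: [-179.8, -0.0, 123.1]
force: [0.8, -0.6, -1.4]
finger_gap: 0.473
grasp_force: 61.1
```

Emit:
send_rows --grip '[1,1,1,1,1]' --pt "0.022 0.0288 0" --pt "0.02 0.026 0" --pt "0 0 0" --pt "0 0 0" --pt "0 0 0" --turn '[0,0,0,0,0]'

```text
t: 19.02
position: [0.6375, 0.399, 0.331]
tool_rot: [-179.8, 0.0, 123.1]
force: [0.5, -0.5, -0.8]
finger_gap: 0.471
grasp_force: 61.3
```

```bash
python3 - <<'E'
from h import *
to(.64,.40,.2025,123)
E
```

```text
t19.0 pos [0.6375 0.399  0.331 ] rpy [-179.8    0.   123.1] turn 0.1 move [ -0.5   2.6 128.5] gap 0.47 gf 61 F [ 0.5 -0.5 -0.8]
```

Emit:
send_rows --grip '[1,1,1,1,1]' --pt "0 0 0.02" --pt "0 0 0.035" --pt "0 0 0.035" --pt "0 0 0.025" --pt "0 0 0.01" --turn '[0,0,0,0,0]'

```text
t: 19.43
position: [0.636, 0.3965, 0.2034]
tool_rot: [-179.5, 0.0, 123.0]
force: [-1.7, -0.2, -0.4]
finger_gap: 0.473
grasp_force: 61.3
```

Emit:
send_rows --grip '[1,1,1]' --pt "0 0 0" --pt "0 0 0.002" --pt "0 0 0" --turn '[0,0,0]'

```text
t: 19.68
position: [0.639, 0.3994, 0.2089]
tool_rot: [179.8, 0.0, 123.0]
force: [0.1, -0.7, -1.6]
finger_gap: 0.474
grasp_force: 61.3
```

Emit:
send_rows --grip '[1,1]' --pt "0 0 0.002" --pt "0 0 0" --turn '[0,0]'

```text
t: 19.85
position: [0.6388, 0.3998, 0.2066]
tool_rot: [179.8, 0.0, 123.0]
force: [0.1, 0.1, -0.9]
finger_gap: 0.471
grasp_force: 61.3
```

Emit:
send_rows --grip '[1,1,1,1,0.6]' --pt "0 0 0.003" --pt "0 0 0.002" --pt "0 0 0.001" --pt "0 0 0" --pt "0 0 0" --turn '[0,0,0,0,0]'

```text
t: 20.27
position: [0.6385, 0.3997, 0.2015]
tool_rot: [179.9, 0.0, 123.1]
force: [-3.1, -1.8, 12.6]
finger_gap: 0.474
grasp_force: 62.6
```

Emit:
send_rows --grip '[0.2,-0.2,-0.6,-1,-1]' --pt "0 0 0" --pt "0 0 0" --pt "0 0 0" --pt "0 0 0" --pt "0 0 0" --turn '[0,0,0,0,0]'

```text
t: 20.68
position: [0.6384, 0.3996, 0.1991]
tool_rot: [179.9, -0.0, 123.0]
force: [0.9, 1.1, 3.4]
finger_gap: 0.989
grasp_force: 0.0
```

Emit:
send_rows --grip '[-1,-1,-1,-1,-1]' --pt "0 0 -0.02" --pt "0 0 -0.035" --pt "0 0 -0.04" --pt "0 0 -0.04" --pt "0 0 0" --turn '[0,0,0,0,0]'

```text
t: 21.1
position: [0.64, 0.4006, 0.3435]
tool_rot: [179.3, 0.0, 123.0]
force: [0.7, -0.0, 2.5]
finger_gap: 1.002
grasp_force: 0.0
```

```bash
python3 - <<'E'
from h import *
from scipy.optimize import least_squares
to(.55,-.001,.335,123)
W=[]
for n in ["side","top"]:
    im,d=cams.capture(n); cv2.imwrite(f"pics/{n}3.png",im)
    for o in ["glue_bottle","dropper_bottle","amber_bottle","vial_capped"]:
        for r in nets.cut_out(n,o)[:1]:
            P=world(n,d,r["region"]); print(n,o,round(r["confidence"],2),np.round(r["box"]).tolist(),np.round(np.percentile(P,[3,50,97],axis=0),3).tolist())
    P=world(n,d,np.ones_like(d,bool)); W.append(P)
    m=(P[:,2]>.028)&(P[:,2]<.06)&(np.hypot(P[:,0]-.55,P[:,1])<.03)
    for h in (.014,.015):
        f=least_squares(lambda c:np.maximum(np.hypot(*(P[m][:,:2]-c).T)-h,0),(.55,0)); 
    q=P[m&(P[:,2]>.042)]; print("vial top",len(q),np.round((q.min(0)+q.max(0))/2,4),np.round(q.mean(0),4),f.x)
P=np.vstack(W)
for o,c0,h,r in [("glue",(.45,.4),80,.0215),("dropper",(.54,.29),60,.021),("amber",(.64,.4),50,.021)]:
    m=(P[:,2]>.01)&(P[:,2]<h/1000)&(np.hypot(P[:,0]-c0[0],P[:,1]-c0[1])<.035)
    f=least_squares(lambda c:np.hypot(P[m][:,0]-c[0],P[m][:,1]-c[1])-r,c0,loss="soft_l1",f_scale=.002)
    print(o,m.sum(),np.round(f.x,4))
cv2.imwrite("pics/s3.png",cv2.resize(cv2.imread("pics/side3.png")[100:240,170:310],(600,600)))
E
```

```text
t21.1 pos [0.64   0.4006 0.3435] rpy [179.3   0.  123. ] turn 0.0 move [-287.8 -294.2    8.5] gap 1.00 gf 0 F [ 0.7 -0.   2.5]
side glue_bottle 0.67 [209.0, 116.0, 223.0, 145.0] [[0.427, 0.374, 0.003], [0.45, 0.386, 0.051], [0.471, 0.611, 0.109]]
side dropper_bottle 0.5 [236.0, 130.0, 248.0, 160.0] [[0.519, 0.266, 0.008], [0.536, 0.276, 0.046], [0.555, 0.287, 0.095]]
side amber_bottle 0.63 [264.0, 120.0, 274.0, 147.0] [[0.619, 0.376, 0.012], [0.638, 0.387, 0.045], [0.658, 0.399, 0.091]]
vial top 50 [ 0.5527 -0.0016  0.0451] [ 0.552  -0.0029  0.045 ] [ 0.55306585 -0.00241392]
top glue_bottle 0.84 [78.0, 220.0, 111.0, 243.0] [[0.428, 0.377, 0.008], [0.445, 0.387, 0.072], [0.467, 0.409, 0.121]]
top dropper_bottle 0.58 [132.0, 190.0, 157.0, 212.0] [[0.515, 0.268, 0.014], [0.529, 0.279, 0.06], [0.547, 0.296, 0.104]]
top amber_bottle 0.47 [78.0, 221.0, 108.0, 241.0] [[0.429, 0.377, 0.014], [0.445, 0.387, 0.073], [0.463, 0.405, 0.121]]
top vial_capped 0.43 [255.0, 198.0, 265.0, 210.0] [[0.536, -0.014, 0.018], [0.545, -0.002, 0.046], [0.56, 0.01, 0.049]]
vial top 97 [ 0.55   -0.002   0.0466] [ 0.5496 -0.0017  0.0462] [ 0.54996751 -0.00228954]
glue 549 [0.4493 0.3996]
dropper 332 [0.5364 0.2898]
amber 251 [0.6382 0.4004]
```

View pics/s3.png

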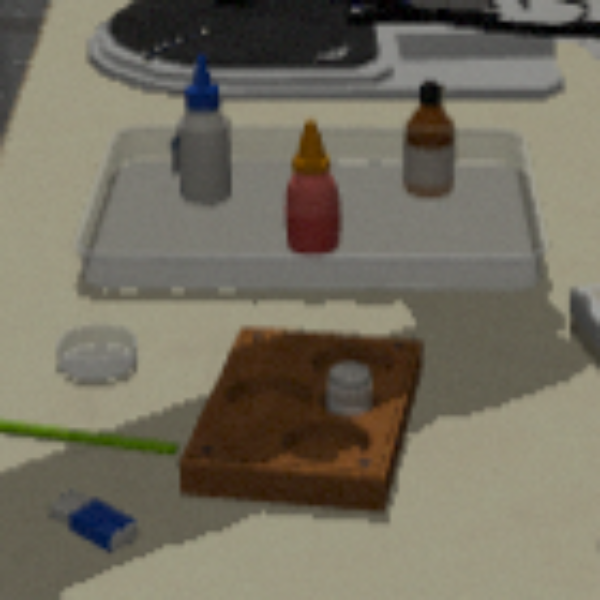

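All three bottles stand upright in the tray, and the vial is alone in the block. It fits at about (0.551,-0.002). Going for it.

Emit:
send_rows --grip '[-1,-1,-1,-1,-1]' --pt "-0.024 -0.0245 0" --pt "-0.024 -0.0245 0" --pt "-0.024 -0.0245 0" --pt "-0.024 -0.0245 0" --pt "-0.024 -0.0245 0" --turn '[0,0,0,0,0]'

```text
t: 22.02
position: [0.6002, 0.2306, 0.3332]
tool_rot: [-180.0, -0.0, 123.1]
force: [0.3, 0.4, -0.1]
finger_gap: 1.004
grasp_force: 0.0
```

Emit:
send_rows --grip '[-1,-1,-1,-1,-1]' --pt "-0.024 -0.0245 0" --pt "-0.024 -0.0245 0" --pt "-0.024 -0.0245 0" --pt "-0.024 -0.0245 0" --pt "-0.024 -0.0245 0" --turn '[0,0,0,0,0]'

```text
t: 22.43
position: [0.5629, 0.0632, 0.3335]
tool_rot: [-180.0, -0.0, 123.1]
force: [-0.3, -0.7, -0.2]
finger_gap: 1.001
grasp_force: 0.0
```

Emit:
send_rows --grip '[-1,-1,-1,-1,-1]' --pt "-0.024 -0.0245 0" --pt "-0.022 -0.0245 0" --pt "0 0 0.02" --pt "0 0 0" --pt "0 0 0" --turn '[0,0,0,0,0]'

```text
t: 22.85
position: [0.547, -0.0009, 0.3129]
tool_rot: [-179.9, -0.1, 123.0]
force: [-0.2, 1.0, 0.3]
finger_gap: 0.999
grasp_force: 0.0
```

```bash
python3 - <<'E'
from h import *
im,d=cams.capture("wrist")
for r in nets.cut_out("wrist","vial_capped")[:1]:
    P=world("wrist",d,r["region"]); q=P[(P[:,2]>.042)&(P[:,2]<.05)]; print(r["confidence"],r["box"],len(q),q.mean(0),(q.min(0)+q.max(0))/2)
P=world("wrist",d,np.ones_like(d,bool)); q=P[(abs(P[:,2]-.046)<.003)&(np.hypot(P[:,0]-.551,P[:,1]+.002)<.03)]; print(len(q),q.mean(0),(q.min(0)+q.max(0))/2)
m=(abs(P[:,2]-.026)<.003)&(P[:,0]>.42)&(P[:,0]<.63)&(abs(P[:,1])<.12)
print(cv2.minAreaRect((P[m][:,:2]*1000).astype(np.float32)))
to(.551,-.002,.2,123)
E
```

```text
0.61 [244.5, 171.3, 275.0, 209.6] 731 [ 0.55305971 -0.00100704  0.04728165] [ 0.55329866 -0.00156471  0.04592268]
726 [ 0.55322199 -0.00104728  0.04729911] [ 0.55342982 -0.00156471  0.04601528]
((526.6983642578125, 3.5234146118164062), (186.43939208984375, 128.5986785888672), 78.15281677246094)
t22.9 pos [0.5479 0.     0.314 ] rpy [180.   -0.  123.1] turn 0.1 move [ -3.4   1.5 114. ] gap 1.00 gf 0 F [ 0.2  0.1 -0.3]
```

Emit:
send_rows --grip '[-1,-1,-1,-1,-1]' --pt "-0.0037 0.0025 0.02" --pt "0 0 0.035" --pt "0 0 0.03" --pt "0 0 0.015" --pt "0 0 0" --turn '[0,0,0,0,0]'

```text
t: 23.37
position: [0.5503, -0.0012, 0.2106]
tool_rot: [-179.7, -0.2, 123.2]
force: [-1.1, 0.1, -0.1]
finger_gap: 0.998
grasp_force: 0.0
```

Emit:
send_rows --grip '[-1,-1,-1]' --pt "0 0 0" --pt "0 0 0.004" --pt "0 0 0" --turn '[0,0,0]'

```text
t: 23.62
position: [0.5528, -0.002, 0.211]
tool_rot: [179.9, 0.1, 123.1]
force: [-0.5, -0.2, 0.6]
finger_gap: 0.998
grasp_force: 0.0
```

```bash
python3 - <<'E'
from h import *
to(.552,-.0017,.2,123)
E
```

```text
t23.6 pos [ 0.5528 -0.002   0.211 ] rpy [1.799e+02 1.000e-01 1.231e+02] turn 0.1 move [ 0.6 -0.5 11. ] gap 1.00 gf 0 F [-0.5 -0.2  0.6]
```

Emit:
send_rows --grip '[-1,-1,-1,-1]' --pt "0 0 0.006" --pt "0 0 0.004" --pt "0 0 0" --pt "0 0 0" --turn '[0,0,0,0]'

```text
t: 23.95
position: [0.5516, -0.0024, 0.1996]
tool_rot: [-180.0, -0.0, 123.0]
force: [-0.0, 0.1, 0.7]
finger_gap: 0.997
grasp_force: 0.0
```

Emit:
send_rows --grip '[-0.4,0,0.3,0.6,1]' --pt "0 0 0" --pt "0 0 0" --pt "0 0 0" --pt "0 0 0" --pt "0 0 0" --turn '[0,0,0,0,0]'

```text
t: 24.37
position: [0.552, -0.0024, 0.2001]
tool_rot: [180.0, 0.0, 123.0]
force: [2.4, 0.6, 2.1]
finger_gap: 0.319
grasp_force: 59.2
```

Emit:
send_rows --grip '[1,1,1,1,1]' --pt "0 0 0" --pt "0 0 0" --pt "0 0 0" --pt "0 0 0" --pt "0 0 0" --turn '[0,0,0,0,0]'

```text
t: 24.78
position: [0.552, -0.0024, 0.2002]
tool_rot: [180.0, 0.0, 123.0]
force: [-1.3, 0.0, 5.0]
finger_gap: 0.324
grasp_force: 59.0
```

Emit:
send_rows --grip '[1,1,1,1,1]' --pt "0 0 -0.01" --pt "0 0 -0.03" --pt "0 0 -0.035" --pt "0 0 -0.025" --pt "0 0 -0.01" --turn '[0,0,0,0,0]'

```text
t: 25.2
position: [0.5529, -0.0024, 0.3139]
tool_rot: [179.7, 0.2, 123.0]
force: [0.9, 0.5, -0.2]
finger_gap: 0.319
grasp_force: 59.2
```

Emit:
send_rows --grip '[1,1,1,1,1]' --pt "-0.014 -0.011 0" --pt "-0.0265 -0.021 0" --pt "-0.0265 -0.021 0" --pt "-0.0265 -0.021 0" --pt "-0.0265 -0.021 0" --turn '[0,0,0,0,0]'

```text
t: 25.62
position: [0.5369, -0.1559, 0.3092]
tool_rot: [-180.0, -0.0, 123.1]
force: [0.8, 0.8, 0.2]
finger_gap: 0.32
grasp_force: 59.2
```

Emit:
send_rows --grip '[1,1,1,1,1]' --pt "-0.0265 -0.021 0" --pt "-0.0265 -0.021 0" --pt "-0.0265 -0.021 0" --pt "-0.0265 -0.021 0" --pt "-0.0265 -0.021 0" --turn '[0,0,0,0,0]'

```text
t: 26.03
position: [0.5211, -0.3245, 0.309]
tool_rot: [-180.0, -0.1, 123.0]
force: [0.2, 0.4, -0.3]
finger_gap: 0.324
grasp_force: 59.2
```

Emit:
send_rows --grip '[1,1,1,1]' --pt "-0.012 -0.01 0" --pt "0 0 0" --pt "0 0 0" --pt "0 0 0" --turn '[0,0,0,0]'

```text
t: 26.37
position: [0.5198, -0.3376, 0.3091]
tool_rot: [-180.0, -0.1, 123.1]
force: [-0.1, -0.5, -0.3]
finger_gap: 0.32
grasp_force: 59.2
```

```bash
python3 - <<'E'
from h import *
to(.5205,-.338,.247,123)
im,d=cams.capture("side"); cv2.imwrite("pics/s4.png",cv2.resize(im[150:350,150:350],(600,600)))
P=world("side",d,np.ones_like(d,bool)); 
q=P[(abs(P[:,2]-.056)<.004)&(np.hypot(P[:,0]-.52,P[:,1]+.335)<.09)]; 
for r in nets.cut_out("side","vial_capped")[:2]:
    q=world("side",d,r["region"]); print(r["confidence"],r["box"],np.round(np.percentile(q,[3,50,97],axis=0),3).tolist())
E
```

```text
t26.4 pos [ 0.5198 -0.3376  0.3091] rpy [-1.800e+02 -1.000e-01  1.231e+02] turn 0.1 move [-0.7  0.3 62.1] gap 0.32 gf 59 F [-0.1 -0.5 -0.3]
0.73 [240.3, 219.6, 252.1, 239.5] [[0.508, -0.351, 0.121], [0.523, -0.348, 0.139], [0.532, -0.332, 0.156]]
```

View pics/s4.png

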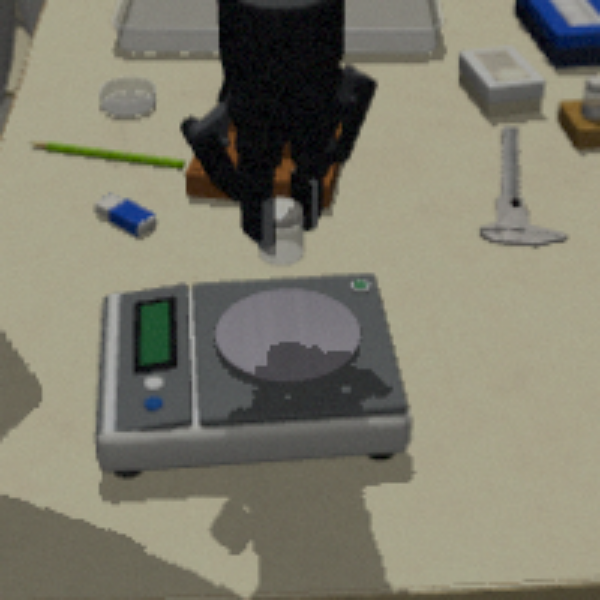

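The vial hangs upright at (283,232) over the pan, whose centre is near (288,334) in the crop. I'll check the pan centre from this camera too.

```bash
python3 - <<'E'
from h import *
c=cams.camera_model("side");K=np.array(c["intrinsics"]);T=np.array(c["pose"])
u,v=150+288/3,150+334/3
p=cv2.undistortPoints(np.array([[[u,v]]]),K,np.array([c["k1"],0,0,0.]))[0,0]
r=T[:3,:3]@np.array([*p,1]); print(T[:3,3]+r*(.056-T[2,3])/r[2])
E
```

```text
[ 0.52384701 -0.34293016  0.056     ]
```

Emit:
send_rows --grip '[1,1,1,1]' --pt "0 0 0.02" --pt "0 0 0.02" --pt "0 0 0.01" --pt "0 0 0" --turn '[0,0,0,0]'

```text
t: 26.8
position: [0.5192, -0.3368, 0.2572]
tool_rot: [-179.9, -0.2, 123.1]
force: [-0.8, 0.0, -0.4]
finger_gap: 0.319
grasp_force: 59.2
```

Emit:
send_rows --grip '[1,1]' --pt "0 0 0" --pt "0 0 0" --turn '[0,0]'

```text
t: 26.97
position: [0.5205, -0.3384, 0.2607]
tool_rot: [180.0, 0.1, 123.1]
force: [0.7, -0.2, 0.4]
finger_gap: 0.323
grasp_force: 59.2
```

Emit:
send_rows --grip '[1,1,1,1,1]' --pt "-0.002 0 0.005" --pt "0 0 0.004" --pt "0 0 0.003" --pt "0 0 0" --pt "0 0 0" --turn '[0,0,0,0,0]'

```text
t: 27.38
position: [0.5209, -0.3403, 0.2475]
tool_rot: [-180.0, -0.0, 123.0]
force: [-0.6, -0.2, -1.9]
finger_gap: 0.325
grasp_force: 59.2
```

Emit:
send_rows --grip '[1,1,1]' --pt "0 0 0.001" --pt "0 0 0.001" --pt "0 0 0" --turn '[0,0,0]'

```text
t: 27.63
position: [0.5211, -0.3404, 0.2462]
tool_rot: [180.0, 0.0, 123.0]
force: [-1.3, 1.0, 2.9]
finger_gap: 0.32
grasp_force: 59.5
```

Contact. Releasing gently and backing off.

Emit:
send_rows --grip '[0.6,0.3,0,-0.4,-0.8]' --pt "0 0 0" --pt "0 0 0" --pt "0 0 0" --pt "0 0 0" --pt "0 0 0" --turn '[0,0,0,0,0]'

```text
t: 28.05
position: [0.521, -0.3403, 0.2455]
tool_rot: [-180.0, -0.0, 123.0]
force: [-0.6, 0.4, -0.0]
finger_gap: 0.759
grasp_force: 0.0
```

Emit:
send_rows --grip '[-1,-1,-1,-1,-1]' --pt "0 0 0" --pt "0 0 -0.02" --pt "0 0 -0.03" --pt "0 0 -0.03" --pt "0 0 -0.02" --turn '[0,0,0,0,0]'

```text
t: 28.47
position: [0.5215, -0.3405, 0.3484]
tool_rot: [179.9, 0.1, 123.1]
force: [0.1, -0.9, 0.1]
finger_gap: 1.004
grasp_force: 0.0
```

```bash
python3 - <<'E'
from h import *
im,d=cams.capture("wrist"); cv2.imwrite("pics/w5.png",im)
to(.6385,.4,.35,123)
P=world("wrist",d,np.ones_like(d,bool))
v=P[(abs(P[:,2]-.092)<.004)&(np.hypot(P[:,0]-.522,P[:,1]+.34)<.03)]; print("vial",len(v),(v.min(0)+v.max(0))/2,v.mean(0))
E
```

```text
t28.5 pos [ 0.5224 -0.3411  0.3522] rpy [179.8   0.4 123. ] turn 0.0 move [558.3 501.    2.2] gap 1.00 gf 0 F [ 0.2 -0.2  3. ]
vial 386 [ 0.52314387 -0.34112568  0.09199855] [ 0.52193505 -0.33976923  0.09461482]
```

View pics/w5.png

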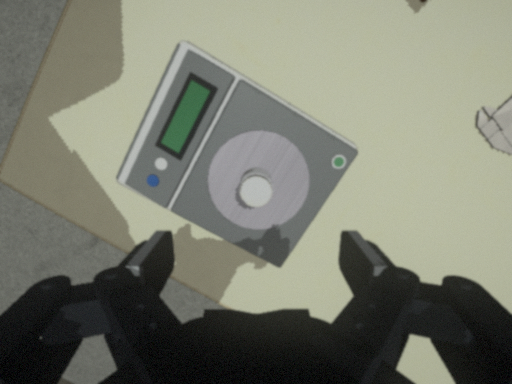

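The pan spans about (208–309, 130–229) and the vial cap is at (257,191). The vial's base needs checking, so I'll measure the pan centre in this picture.

```bash
python3 - <<'E'
from h import *
im=cv2.imread("pics/w5.png")
c=cams.camera_model("wrist");K=np.array(c["intrinsics"]);T=np.array(c["pose"])
def pl(u,v,z):
    p=cv2.undistortPoints(np.array([[[u,v]]],float),K,np.array([c["k1"],0,0,0.]))[0,0]
    r=T[:3,:3]@np.array([*p,1]); return np.round(T[:3,3]+r*(z-T[2,3])/r[2],4)
print("pan c",pl(258.5,179.5,.056),[pl(u,v,.056).tolist() for u,v in [(208,180),(309,180),(258,130),(258,229)]])
print("cap c",pl(257,191.5,.092))
E
```

```text
pan c [ 0.5251 -0.3398  0.056 ] [[0.4837, -0.3672, 0.056], [0.5671, -0.3131, 0.056], [0.4985, -0.3, 0.056], [0.5535, -0.3842, 0.056]]
cap c [ 0.5247 -0.3422  0.092 ]
```

The vial is within about 2.5 mm of the pan's middle. Now returning the amber bottle.

Emit:
send_rows --grip '[-1,-1,-1,-1,-1]' --pt "0.028 0.025 0" --pt "0.028 0.025 0" --pt "0.028 0.025 0" --pt "0.028 0.025 0" --pt "0.028 0.025 0" --turn '[0,0,0,0,0]'

```text
t: 28.93
position: [0.5494, -0.1532, 0.3455]
tool_rot: [180.0, 0.0, 123.0]
force: [1.0, -0.3, -0.2]
finger_gap: 1.006
grasp_force: 0.0
```

Emit:
send_rows --grip '[-1,-1,-1,-1,-1]' --pt "0.028 0.025 0" --pt "0.028 0.025 0" --pt "0.028 0.025 0" --pt "0.028 0.025 0" --pt "0.028 0.025 0" --turn '[0,0,0,0,0]'

```text
t: 29.35
position: [0.5779, 0.0326, 0.3456]
tool_rot: [180.0, 0.0, 123.0]
force: [1.6, 0.6, 0.8]
finger_gap: 0.997
grasp_force: 0.0
```

Emit:
send_rows --grip '[-1,-1,-1,-1,-1]' --pt "0.028 0.025 0" --pt "0.028 0.025 0" --pt "0.028 0.025 0" --pt "0.028 0.025 0" --pt "0.028 0.025 0" --turn '[0,0,0,0,0]'

```text
t: 29.77
position: [0.6063, 0.2182, 0.3455]
tool_rot: [180.0, 0.0, 123.1]
force: [-0.1, 0.0, 0.8]
finger_gap: 1.006
grasp_force: 0.0
```

Emit:
send_rows --grip '[-1,-1,-1,-1,-1]' --pt "0.028 0.025 0" --pt "0.028 0.025 0" --pt "0.028 0.025 0" --pt "0.028 0.025 0" --pt "0.027 0.025 0" --turn '[0,0,0,0,0]'

```text
t: 30.18
position: [0.6351, 0.403, 0.3453]
tool_rot: [-180.0, -0.0, 123.1]
force: [1.4, -0.9, 1.1]
finger_gap: 0.996
grasp_force: 0.0
```

Emit:
send_rows --grip '[-1,-1,-1]' --pt "0 0 0" --pt "0 0 0" --pt "0 0 0" --turn '[0,0,0]'

```text
t: 30.43
position: [0.6351, 0.4009, 0.3448]
tool_rot: [-179.9, 0.0, 123.1]
force: [-0.4, 0.2, -0.4]
finger_gap: 1.002
grasp_force: 0.0
```

```bash
python3 - <<'E'
from h import *
to(.6385,.4,.2013,123)
E
```

```text
t30.4 pos [0.6351 0.4009 0.3448] rpy [-179.9    0.   123.1] turn 0.1 move [ -2.6   2.4 143.5] gap 1.00 gf 0 F [-0.4  0.2 -0.4]
```

Emit:
send_rows --grip '[-1,-1,-1,-1,-1]' --pt "-0.0026 0.0024 0.02" --pt "0 0 0.035" --pt "0 0 0.035" --pt "0 0 0.03" --pt "0 0 0.018" --turn '[0,0,0,0,0]'

```text
t: 30.85
position: [0.6377, 0.3972, 0.2041]
tool_rot: [-179.7, 0.0, 122.9]
force: [0.4, -0.6, -0.4]
finger_gap: 1.003
grasp_force: 0.0
```

Emit:
send_rows --grip '[-1,-1,-1]' --pt "0 0 0.005" --pt "0 0 0.003" --pt "0 0 0" --turn '[0,0,0]'

```text
t: 31.1
position: [0.6392, 0.3992, 0.2006]
tool_rot: [180.0, 0.0, 123.0]
force: [-0.2, -0.1, -0.3]
finger_gap: 1.002
grasp_force: 0.0
```

Emit:
send_rows --grip '[-0.4,0,0.4,1,1]' --pt "0 0 0" --pt "0 0 0" --pt "0 0 0" --pt "0 0 0" --pt "0 0 0" --turn '[0,0,0,0,0]'

```text
t: 31.52
position: [0.6393, 0.4004, 0.2013]
tool_rot: [179.9, 0.0, 123.1]
force: [-0.1, -0.7, 4.8]
finger_gap: 0.476
grasp_force: 61.2
```

Emit:
send_rows --grip '[1,1,1,1,1]' --pt "0 0 0" --pt "0 0 0" --pt "0 0 0" --pt "0 0 0" --pt "0 0 0" --turn '[0,0,0,0,0]'

```text
t: 31.93
position: [0.6393, 0.4005, 0.2013]
tool_rot: [179.9, 0.0, 123.1]
force: [-0.9, -0.6, 5.7]
finger_gap: 0.472
grasp_force: 61.2
```

Emit:
send_rows --grip '[1,1,1,1,1]' --pt "0 0 -0.01" --pt "0 0 -0.035" --pt "0 0 -0.035" --pt "0 0 -0.035" --pt "0 0 -0.02" --turn '[0,0,0,0,0]'

```text
t: 32.35
position: [0.6392, 0.4004, 0.3398]
tool_rot: [179.7, 0.0, 123.1]
force: [1.2, 0.2, -0.3]
finger_gap: 0.472
grasp_force: 60.8
```

Emit:
send_rows --grip '[1,1,1,1,1]' --pt "-0.012 -0.016 0" --pt "-0.022 -0.0288 0" --pt "-0.022 -0.0288 0" --pt "-0.022 -0.0288 0" --pt "-0.022 -0.0288 0" --turn '[0,0,0,0,0]'

```text
t: 32.77
position: [0.5823, 0.2434, 0.3349]
tool_rot: [-180.0, 0.0, 123.1]
force: [0.5, -0.2, -2.0]
finger_gap: 0.473
grasp_force: 61.0
```

Emit:
send_rows --grip '[1,1,1,1,1]' --pt "-0.022 -0.0288 0" --pt "-0.022 -0.0288 0" --pt "-0.022 -0.0288 0" --pt "-0.022 -0.0288 0" --pt "-0.022 -0.0288 0" --turn '[0,0,0,0,0]'

```text
t: 33.18
position: [0.5215, 0.0726, 0.3352]
tool_rot: [180.0, 0.0, 123.1]
force: [2.0, -0.9, -0.9]
finger_gap: 0.472
grasp_force: 61.0
```

Emit:
send_rows --grip '[1,1,1,1,1]' --pt "-0.022 -0.0288 0" --pt "-0.02 -0.026 0" --pt "0 0 0" --pt "0 0 0.02" --pt "0 0 0.02" --turn '[0,0,0,0,0]'

```text
t: 33.6
position: [0.5003, 0.0084, 0.296]
tool_rot: [179.8, 0.1, 123.0]
force: [-0.5, 0.7, -2.0]
finger_gap: 0.474
grasp_force: 61.1
```

Emit:
send_rows --grip '[1,1,1,1]' --pt "0 0 0.02" --pt "0 0 0.02" --pt "0 0 0" --pt "0 0 0" --turn '[0,0,0,0]'

```text
t: 33.93
position: [0.499, 0.0091, 0.2544]
tool_rot: [-179.9, -0.1, 123.1]
force: [0.7, 0.1, -1.2]
finger_gap: 0.472
grasp_force: 61.1
```

```bash
python3 - <<'E'
from h import *
to(.4998,.009,.2093,123)
E
```

```text
t33.9 pos [0.499  0.0091 0.2544] rpy [-1.799e+02 -1.000e-01  1.231e+02] turn 0.1 move [-0.5  0.6 45.1] gap 0.47 gf 61 F [ 0.7  0.1 -1.2]
```

Emit:
send_rows --grip '[1,1,1,1,1]' --pt "-0.0005 0.0005 0.01" --pt "0 0 0.01" --pt "0 0 0.01" --pt "0 0 0.008" --pt "0 0 0" --turn '[0,0,0,0,0]'

```text
t: 34.35
position: [0.4993, 0.0088, 0.2149]
tool_rot: [-179.9, -0.1, 123.1]
force: [0.0, -0.6, -0.6]
finger_gap: 0.476
grasp_force: 61.1
```

Emit:
send_rows --grip '[1,1]' --pt "0 0 0.001" --pt "0 0 0" --turn '[0,0]'

```text
t: 34.52
position: [0.5003, 0.0087, 0.2156]
tool_rot: [-180.0, -0.0, 123.0]
force: [-0.7, -0.2, -1.3]
finger_gap: 0.476
grasp_force: 61.1
```

Inside the well now, with 6 mm left to go.

Emit:
send_rows --grip '[1,1,1,1,1]' --pt "0 0 0.003" --pt "0 0 0.002" --pt "0 0 0.001" --pt "0 0 0" --pt "0 0 0" --turn '[0,0,0,0,0]'

```text
t: 34.93
position: [0.5003, 0.0088, 0.2097]
tool_rot: [-180.0, -0.0, 123.0]
force: [0.3, -0.3, -0.7]
finger_gap: 0.475
grasp_force: 61.1
```

Emit:
send_rows --grip '[0.6,0.3,0,-0.4,-0.8]' --pt "0 0 0" --pt "0 0 0" --pt "0 0 0" --pt "0 0 0" --pt "0 0 0" --turn '[0,0,0,0,0]'

```text
t: 35.35
position: [0.5004, 0.0088, 0.2099]
tool_rot: [180.0, 0.0, 123.0]
force: [1.2, -0.2, 0.5]
finger_gap: 0.771
grasp_force: 0.0
```

Emit:
send_rows --grip '[-1,-1,-1,-1,-1]' --pt "0 0 0" --pt "0 0 -0.02" --pt "0 0 -0.04" --pt "0 0 -0.04" --pt "0 0 -0.04" --turn '[0,0,0,0,0]'

```text
t: 35.77
position: [0.4997, 0.0087, 0.3511]
tool_rot: [-179.9, -0.0, 123.0]
force: [1.0, -0.0, -0.2]
finger_gap: 0.997
grasp_force: 0.0
```

Emit:
send_rows --grip '[-1,-1,-1,-1,-1]' --pt "0 0 0" --pt "0 0 0" --pt "0 0 0" --pt "0 0 0" --pt "0 0 0" --turn '[7,7,7,7,7]'

```text
t: 36.18
position: [0.5002, 0.0087, 0.3499]
tool_rot: [180.0, -0.0, 87.7]
force: [-0.4, -0.3, -0.5]
finger_gap: 0.998
grasp_force: 0.0
```

Emit:
send_rows --grip '[-1,-1]' --pt "0 0 0" --pt "0 0 0" --turn '[7,3]'

```text
t: 36.35
position: [0.5003, 0.0087, 0.3498]
tool_rot: [180.0, -0.0, 77.7]
force: [-0.3, 0.8, -1.0]
finger_gap: 0.998
grasp_force: 0.0
```

```bash
python3 - <<'E'
from h import *
im,d=cams.capture("side")
for r in nets.cut_out("side","amber_bottle")[:1]:
    q=world("side",d,r["region"]); print(r["confidence"],r["box"],np.round(np.percentile(q,[3,50,97],axis=0),3).tolist())
to(.5375,.29,.35,78)
E
```

```text
0.68 [224.0, 166.4, 238.3, 199.0] [[0.48, -0.012, 0.024], [0.5, -0.004, 0.06], [0.521, 0.01, 0.106]]
t36.5 pos [0.5002 0.0087 0.3497] rpy [180.  -0.  78.] turn 0.0 move [282.9 -22.   -0.3] gap 1.00 gf 0 F [-0.8  0.2 -0.2]
```

Amber is seated (top at z=0.106). Dropper next.

Emit:
send_rows --grip '[-1,-1,-1,-1,-1]' --pt "0.0354 -0.0027 0" --pt "0.0354 -0.0027 0" --pt "0.0354 -0.0027 0" --pt "0.0354 -0.0027 0" --pt "0.0354 -0.0027 0" --turn '[0,0,0,0,0]'

```text
t: 36.87
position: [0.5237, 0.1863, 0.3498]
tool_rot: [180.0, -0.0, 78.1]
force: [0.9, 0.0, 0.1]
finger_gap: 1.0
grasp_force: 0.0
```

Emit:
send_rows --grip '[-1,-1,-1,-1,-1]' --pt "0.0354 -0.0027 0" --pt "0.0354 -0.0027 0" --pt "0.0354 -0.0027 0" --pt "0 0 0" --pt "0 0 0" --turn '[0,0,0,0,0]'

```text
t: 37.28
position: [0.5376, 0.292, 0.3492]
tool_rot: [-180.0, 0.0, 78.3]
force: [-0.3, -0.4, -0.5]
finger_gap: 1.001
grasp_force: 0.0
```

```bash
python3 - <<'E'
from h import *
to(.5375,.29,.214,78)
E
```

```text
t37.3 pos [0.5376 0.292  0.3492] rpy [-180.     0.    78.3] turn 0.3 move [ -2.    0.3 135.2] gap 1.00 gf 0 F [-0.3 -0.4 -0.5]
```

Emit:
send_rows --grip '[-1,-1,-1,-1,-1]' --pt "-0.002 0 0.02" --pt "0 0 0.035" --pt "0 0 0.035" --pt "0 0 0.03" --pt "0 0 0.012" --turn '[0,0,0,0,0]'

```text
t: 37.7
position: [0.5354, 0.2859, 0.2135]
tool_rot: [-179.7, 0.3, 78.0]
force: [-1.2, -0.3, -0.8]
finger_gap: 0.999
grasp_force: 0.0
```

Emit:
send_rows --grip '[-1,-1,-1,-1]' --pt "0 0 0.004" --pt "0 0 0.002" --pt "0 0 0" --pt "0 0 0" --turn '[0,0,0,0]'

```text
t: 38.03
position: [0.5384, 0.2886, 0.2137]
tool_rot: [179.9, -0.1, 78.0]
force: [0.6, -0.9, 0.4]
finger_gap: 0.997
grasp_force: 0.0
```

Emit:
send_rows --grip '[-0.4,0,0.4,1,1]' --pt "0 0 0" --pt "0 0 0" --pt "0 0 0" --pt "0 0 0" --pt "0 0 0" --turn '[0,0,0,0,0]'

```text
t: 38.45
position: [0.5375, 0.2886, 0.2128]
tool_rot: [180.0, -0.1, 78.1]
force: [-2.2, -0.7, 6.7]
finger_gap: 0.446
grasp_force: 59.5
```

Emit:
send_rows --grip '[1,1,1,1,1]' --pt "0 0 0" --pt "0 0 0" --pt "0 0 0" --pt "0 0 0" --pt "0 0 0" --turn '[0,0,0,0,0]'

```text
t: 38.87
position: [0.5375, 0.2886, 0.2128]
tool_rot: [180.0, -0.1, 78.1]
force: [-1.3, -0.7, 6.6]
finger_gap: 0.442
grasp_force: 59.4
```

Emit:
send_rows --grip '[1,1,1,1,1]' --pt "0 0 -0.01" --pt "0 0 -0.035" --pt "0 0 -0.035" --pt "0 0 -0.035" --pt "0 0 -0.02" --turn '[0,0,0,0,0]'

```text
t: 39.28
position: [0.5379, 0.2887, 0.3514]
tool_rot: [179.8, -0.2, 78.1]
force: [1.1, 0.0, -0.8]
finger_gap: 0.44
grasp_force: 59.9
```

```bash
python3 - <<'E'
from h import *
to(.557,.052,.35,78)
im,d=cams.capture("side")
r=nets.cut_out("side","dropper_bottle")[0]; P=world("side",d,r["region"])
print(r["confidence"],r["box"]); print(np.round(np.percentile(P,[0,2,50,98,100],axis=0),3))
E
```

```text
t39.3 pos [0.5379 0.2887 0.3514] rpy [179.8  -0.2  78.1] turn 0.1 move [-227.5   67.8    1.4] gap 0.44 gf 60 F [ 1.1  0.  -0.8]
0.61 [233.7, 85.5, 250.9, 123.1]
[[5.200e-01 2.620e-01 1.000e-03]
 [5.200e-01 2.650e-01 3.200e-02]
 [5.390e-01 2.760e-01 1.800e-01]
 [5.660e-01 7.280e-01 2.380e-01]
 [5.810e-01 1.136e+00 2.450e-01]]
```

Emit:
send_rows --grip '[1,1,1,1,1]' --pt "-0.02 0.006 0" --pt "-0.03 0.009 0" --pt "-0.03 0.009 0" --pt "-0.03 0.009 0" --pt "-0.03 0.009 0" --turn '[0,0,0,0,0]'

```text
t: 39.8
position: [0.5488, 0.1413, 0.3455]
tool_rot: [-179.9, 0.1, 78.1]
force: [0.5, 0.2, -1.5]
finger_gap: 0.446
grasp_force: 59.9
```

Emit:
send_rows --grip '[1,1,1,1,1]' --pt "-0.03 0.009 0" --pt "-0.03 0.009 0" --pt "-0.0275 0.0078 0" --pt "0 0 0" --pt "0 0 0.02" --turn '[0,0,0,0,0]'

```text
t: 40.22
position: [0.5578, 0.0502, 0.329]
tool_rot: [179.8, -0.1, 77.9]
force: [0.9, 0.5, -0.7]
finger_gap: 0.436
grasp_force: 59.9
```

Emit:
send_rows --grip '[1,1,1,1,1]' --pt "0 0 0.025" --pt "0 0 0.025" --pt "0 0 0.015" --pt "0 0 0" --pt "0 0 0" --turn '[0,0,0,0,0]'

```text
t: 40.63
position: [0.5557, 0.052, 0.2604]
tool_rot: [-179.8, 0.1, 78.1]
force: [0.0, 0.0, -0.5]
finger_gap: 0.444
grasp_force: 59.9
```

```bash
python3 - <<'E'
from h import *
to(.557,.052,.2208,78)
im,d=cams.capture("side")
cv2.imwrite("pics/s6.png",cv2.resize(im[110:250,170:310],(600,600)))
E
```

```text
t40.6 pos [0.5557 0.052  0.2604] rpy [-1.798e+02  1.000e-01  7.810e+01] turn 0.1 move [ 0.3  1.3 39.6] gap 0.44 gf 60 F [ 0.   0.  -0.5]
```

View pics/s6.png

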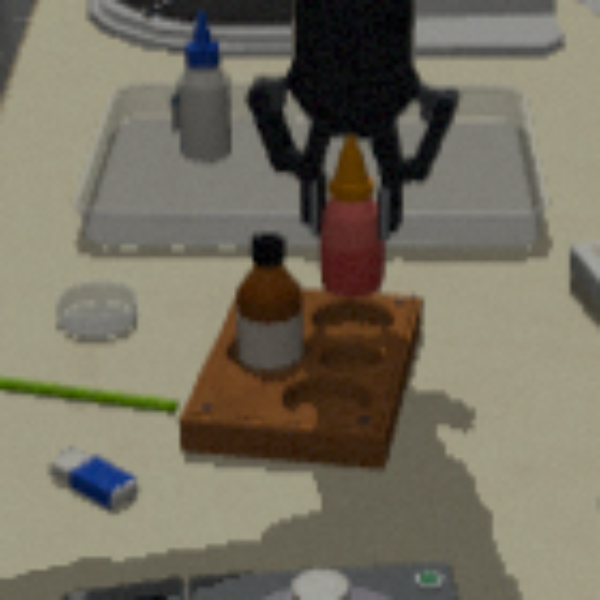

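Amber stands upright in the front well at (270,340), and the dropper hangs upright above its well at (353,320). Lowering it.

Emit:
send_rows --grip '[1,1,1,1,1]' --pt "0 0.001 0.01" --pt "0 0 0.01" --pt "0 0 0.008" --pt "0 0 0.005" --pt "0 0 0" --turn '[0,0,0,0,0]'

```text
t: 41.1
position: [0.5568, 0.0514, 0.2272]
tool_rot: [-179.9, 0.0, 78.0]
force: [-0.5, 0.7, -1.3]
finger_gap: 0.439
grasp_force: 59.9
```

Emit:
send_rows --grip '[1,1]' --pt "0 0 0.001" --pt "0 0 0" --turn '[0,0]'

```text
t: 41.27
position: [0.5577, 0.0515, 0.2277]
tool_rot: [180.0, -0.0, 78.0]
force: [-0.3, 0.6, -0.9]
finger_gap: 0.441
grasp_force: 59.9
```

Emit:
send_rows --grip '[1,1,1,1,1]' --pt "0 0 0.003" --pt "0 0 0.002" --pt "0 0 0.0015" --pt "0 0 0" --pt "0 0 0" --turn '[0,0,0,0,0]'

```text
t: 41.68
position: [0.5575, 0.0515, 0.2211]
tool_rot: [-180.0, 0.0, 78.0]
force: [1.6, -0.0, -0.5]
finger_gap: 0.441
grasp_force: 59.9
```

Emit:
send_rows --grip '[0.6,0.3,0,-0.4,-0.8]' --pt "0 0 0" --pt "0 0 0" --pt "0 0 0" --pt "0 0 0" --pt "0 0 0" --turn '[0,0,0,0,0]'

```text
t: 42.1
position: [0.5577, 0.0515, 0.2214]
tool_rot: [180.0, -0.0, 78.0]
force: [0.2, -0.1, -0.9]
finger_gap: 0.768
grasp_force: 0.0
```

Emit:
send_rows --grip '[-1,-1,-1,-1,-1]' --pt "0 0 0" --pt "0 0 -0.02" --pt "0 0 -0.04" --pt "0 0 -0.04" --pt "0 0 -0.04" --turn '[0,0,0,0,0]'

```text
t: 42.52
position: [0.5571, 0.0515, 0.3625]
tool_rot: [-179.9, 0.0, 78.0]
force: [1.5, 0.0, 0.3]
finger_gap: 0.998
grasp_force: 0.0
```

Emit:
send_rows --grip '[-1,-1,-1]' --pt "0 0 -0.04" --pt "0 0 0" --pt "0 0 0" --turn '[0,0,0]'

```text
t: 42.77
position: [0.5586, 0.0516, 0.4043]
tool_rot: [179.7, -0.1, 78.0]
force: [0.2, 0.6, 0.1]
finger_gap: 1.001
grasp_force: 0.0
```

```bash
python3 - <<'E'
from h import *
im,d=cams.capture("side")
for o in ["dropper_bottle","glue_bottle"]:
  for r in nets.cut_out("side",o)[:1]:
    q=world("side",d,r["region"]); print(r["confidence"],r["box"],np.round(np.percentile(q,[3,50,97],axis=0),3).tolist())
to(.4493,.3997,.40,78)
E
```

```text
0.87 [244.0, 156.1, 262.0, 190.9] [[0.542, 0.031, 0.026], [0.557, 0.039, 0.062], [0.574, 0.053, 0.107]]
0.68 [207.8, 116.2, 223.6, 145.2] [[0.425, 0.375, 0.002], [0.45, 0.386, 0.05], [0.471, 0.615, 0.11]]
t42.9 pos [0.557  0.0515 0.3998] rpy [-179.9    0.    78. ] turn 0.0 move [ 3.182e+02 -1.778e+02 -2.000e-01] gap 1.00 gf 0 F [ 0.6  0.8 -1.1]
```

Dropper is seated. Glue next.

Emit:
send_rows --grip '[-1,-1,-1,-1,-1]' --pt "0.0318 -0.0178 0" --pt "0.0318 -0.0178 0" --pt "0.0318 -0.0178 0" --pt "0.0318 -0.0178 0" --pt "0.0318 -0.0178 0" --turn '[0,0,0,0,0]'

```text
t: 43.33
position: [0.5022, 0.2266, 0.3991]
tool_rot: [-179.8, 0.1, 78.0]
force: [1.1, -0.8, 0.4]
finger_gap: 0.998
grasp_force: 0.0
```

Emit:
send_rows --grip '[-1,-1,-1,-1,-1]' --pt "0.0318 -0.0178 0" --pt "0.0318 -0.0178 0" --pt "0.0318 -0.0178 0" --pt "0.0318 -0.0178 0" --pt "0.0318 -0.0178 0" --turn '[0,0,0,0,0]'

```text
t: 43.75
position: [0.448, 0.4007, 0.399]
tool_rot: [-179.9, 0.2, 78.1]
force: [1.0, -0.7, -0.0]
finger_gap: 1.002
grasp_force: 0.0
```

Emit:
send_rows --grip '[-1,-1,-1]' --pt "0 0 0" --pt "0 0 0" --pt "0 0 0" --turn '[0,0,0]'

```text
t: 44.0
position: [0.4489, 0.3991, 0.3995]
tool_rot: [-179.9, 0.2, 78.1]
force: [-0.8, -0.8, 0.3]
finger_gap: 1.002
grasp_force: 0.0
```

```bash
python3 - <<'E'
from h import *
to(.4493,.3997,.234,78)
E
```

```text
t44.0 pos [0.4489 0.3991 0.3995] rpy [-179.9    0.2   78.1] turn 0.1 move [  0.7   0.2 165.5] gap 1.00 gf 0 F [-0.8 -0.8  0.3]
```

Emit:
send_rows --grip '[-1,-1,-1,-1,-1]' --pt "0.0007 0 0.02" --pt "0 0 0.04" --pt "0 0 0.04" --pt "0 0 0.035" --pt "0 0 0.02" --turn '[0,0,0,0,0]'

```text
t: 44.42
position: [0.4485, 0.397, 0.2416]
tool_rot: [-179.8, 0.3, 77.9]
force: [-0.6, -0.2, -0.4]
finger_gap: 0.999
grasp_force: 0.0
```

Emit:
send_rows --grip '[-1,-1,-1,-1]' --pt "0 0 0.006" --pt "0 0 0.002" --pt "0 0 0" --pt "0 0 0" --turn '[0,0,0,0]'

```text
t: 44.75
position: [0.4504, 0.4003, 0.24]
tool_rot: [179.9, -0.1, 78.0]
force: [-0.2, 0.4, -0.7]
finger_gap: 1.0
grasp_force: 0.0
```

Emit:
send_rows --grip '[-0.4,0,0.4,1,1]' --pt "0 0 0" --pt "0 0 0" --pt "0 0 0" --pt "0 0 0" --pt "0 0 0" --turn '[0,0,0,0,0]'

```text
t: 45.17
position: [0.4498, 0.4006, 0.2395]
tool_rot: [179.9, -0.1, 78.1]
force: [-0.8, -1.7, 5.1]
finger_gap: 0.48
grasp_force: 60.4
```

Emit:
send_rows --grip '[1,1,1,1,1]' --pt "0 0 0" --pt "0 0 0" --pt "0 0 0" --pt "0 0 0" --pt "0 0 0" --turn '[0,0,0,0,0]'

```text
t: 45.58
position: [0.4499, 0.4006, 0.2395]
tool_rot: [179.9, -0.1, 78.1]
force: [-0.1, 0.0, 5.4]
finger_gap: 0.481
grasp_force: 60.4
```

Emit:
send_rows --grip '[1,1,1,1,1]' --pt "0 0 -0.01" --pt "0 0 -0.04" --pt "0 0 -0.04" --pt "0 0 -0.04" --pt "0 0 -0.025" --turn '[0,0,0,0,0]'

```text
t: 46.0
position: [0.4496, 0.4004, 0.3982]
tool_rot: [179.8, -0.2, 78.1]
force: [-0.2, 1.1, -0.6]
finger_gap: 0.476
grasp_force: 61.0
```

```bash
python3 - <<'E'
from h import *
to(.535,-.0527,.39,78)
im,d=cams.capture("side")
r=nets.cut_out("side","glue_bottle")[0]; P=world("side",d,r["region"])
print(r["confidence"],r["box"]); print(np.round(np.percentile(P,[0,2,50,98,100],axis=0),3))
E
```

```text
t46.0 pos [0.4496 0.4004 0.3982] rpy [179.8  -0.2  78.1] turn 0.1 move [-425.5  177.7    8.2] gap 0.48 gf 61 F [-0.2  1.1 -0.6]Traceback (most recent call last):
  File "<stdin>", line 4, in <module>
IndexError: list index out of range
```

Emit:
send_rows --grip '[1,1,1,1,1]' --pt "-0.0175 0.0077 0" --pt "-0.034 0.0142 0" --pt "-0.034 0.0142 0" --pt "-0.034 0.0142 0" --pt "-0.034 0.0142 0" --turn '[0,0,0,0,0]'

```text
t: 46.52
position: [0.4802, 0.2351, 0.3924]
tool_rot: [-179.9, 0.1, 78.1]
force: [0.5, -0.1, -0.4]
finger_gap: 0.483
grasp_force: 61.0
```

Emit:
send_rows --grip '[1,1,1,1,1]' --pt "-0.034 0.0142 0" --pt "-0.034 0.0142 0" --pt "-0.034 0.0142 0" --pt "-0.034 0.0142 0" --pt "-0.034 0.0142 0" --turn '[0,0,0,0,0]'

```text
t: 46.93
position: [0.5145, 0.0539, 0.3926]
tool_rot: [-179.9, 0.0, 78.1]
force: [1.2, 0.2, -0.9]
finger_gap: 0.482
grasp_force: 61.0
```

Emit:
send_rows --grip '[1,1,1,1,1]' --pt "-0.034 0.0142 0" --pt "-0.034 0.0142 0" --pt "-0.034 0.0138 0" --pt "0 0 0" --pt "0 0 0" --turn '[0,0,0,0,0]'

```text
t: 47.35
position: [0.5349, -0.0546, 0.3924]
tool_rot: [-179.9, -0.0, 77.8]
force: [0.0, 0.8, -0.6]
finger_gap: 0.481
grasp_force: 61.0
```

Emit:
send_rows --grip '[1,1,1,1,1]' --pt "0 0 0.025" --pt "0 0 0.035" --pt "0 0 0.03" --pt "0 0 0.015" --pt "0 0 0" --turn '[0,0,0,0,0]'

```text
t: 47.77
position: [0.5326, -0.0513, 0.284]
tool_rot: [-179.5, 0.0, 78.2]
force: [-0.7, 0.8, -0.8]
finger_gap: 0.481
grasp_force: 61.0
```

```bash
python3 - <<'E'
from h import *
to(.5352,-.0525,.2475,78)
im,d=cams.capture("side")
cv2.imwrite("pics/s7.png",cv2.resize(im[110:250,170:310],(600,600)))
E
```

```text
t47.8 pos [ 0.5326 -0.0513  0.284 ] rpy [-179.5    0.    78.2] turn 0.2 move [-0.7  2.8 36.5] gap 0.48 gf 61 F [-0.7  0.8 -0.8]
```

View pics/s7.png

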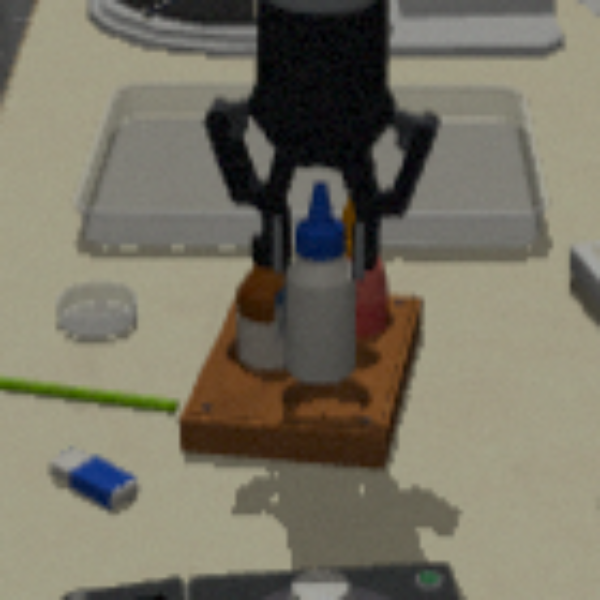

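The glue bottle hangs upright at (320,300) just above its well, with the other two seated. Lowering it.

Emit:
send_rows --grip '[1,1,1,1,1]' --pt "0 0.0015 0.008" --pt "0 0 0.009" --pt "0 0 0.007" --pt "0 0 0.004" --pt "0 0 0" --turn '[0,0,0,0,0]'

```text
t: 48.23
position: [0.5363, -0.0532, 0.2594]
tool_rot: [-179.9, 0.0, 78.0]
force: [0.1, -0.1, -0.9]
finger_gap: 0.479
grasp_force: 61.0
```

Emit:
send_rows --grip '[1,1]' --pt "0 0 0.001" --pt "0 0 0" --turn '[0,0]'

```text
t: 48.4
position: [0.5368, -0.0533, 0.2594]
tool_rot: [180.0, -0.0, 78.0]
force: [0.1, 0.6, -0.9]
finger_gap: 0.477
grasp_force: 61.0
```

Moving back 1.5 mm along the closing line and down the last 12 mm.

Emit:
send_rows --grip '[1,1,1,1,1]' --pt "0 -0.0015 0.004" --pt "0 0 0.003" --pt "0 0 0.002" --pt "0 0 0.001" --pt "0 0 0" --turn '[0,0,0,0,0]'

```text
t: 48.82
position: [0.535, -0.0529, 0.2488]
tool_rot: [-180.0, 0.0, 78.0]
force: [0.4, -0.6, -1.2]
finger_gap: 0.478
grasp_force: 61.0
```

Emit:
send_rows --grip '[1,1,1]' --pt "0 0 0.001" --pt "0 0 0" --pt "0 0 0" --turn '[0,0,0]'

```text
t: 49.07
position: [0.5352, -0.0529, 0.2482]
tool_rot: [180.0, -0.0, 78.0]
force: [1.3, -0.6, -0.0]
finger_gap: 0.481
grasp_force: 61.0
```

Emit:
send_rows --grip '[1,1,0.6,0.3,0]' --pt "0 0 0.0007" --pt "0 0 0" --pt "0 0 0" --pt "0 0 0" --pt "0 0 0" --turn '[0,0,0,0,0]'

```text
t: 49.48
position: [0.5352, -0.0529, 0.2475]
tool_rot: [180.0, 0.0, 78.0]
force: [-0.8, -0.4, -1.4]
finger_gap: 0.496
grasp_force: 5.3
```

Emit:
send_rows --grip '[-0.4,-0.8,-1,-1,-1]' --pt "0 0 0" --pt "0 0 0" --pt "0 0 0" --pt "0 0 -0.02" --pt "0 0 -0.04" --turn '[0,0,0,0,0]'

```text
t: 49.9
position: [0.5328, -0.0527, 0.3038]
tool_rot: [-179.5, 0.1, 78.0]
force: [0.6, -0.2, -0.2]
finger_gap: 1.0
grasp_force: 0.0
```

Emit:
send_rows --grip '[-1,-1,-1,-1,-1]' --pt "0 0 -0.04" --pt "0 0 -0.04" --pt "0 0 -0.02" --pt "0 0 0" --pt "0 0 0" --turn '[0,0,0,0,0]'

```text
t: 50.32
position: [0.5357, -0.053, 0.4089]
tool_rot: [179.8, -0.0, 78.0]
force: [-0.2, 0.2, -0.4]
finger_gap: 1.004
grasp_force: 0.0
```

```bash
python3 - <<'E'
from h import *
im,d=cams.capture("side")
for o in ["glue_bottle","dropper_bottle","amber_bottle","vial_capped"]:
  for r in nets.cut_out("side",o)[:1]:
    q=world("side",d,r["region"]); print(o,r["confidence"],np.round(np.percentile(q,[3,50,97],axis=0),3).tolist())
cv2.imwrite("pics/s8.png",cv2.resize(im[110:310,150:350],(600,600)))
E
```

```text
dropper_bottle 0.47 [[0.548, 0.03, 0.026], [0.562, 0.041, 0.07], [0.576, 0.053, 0.109]]
amber_bottle 0.74 [[0.48, -0.013, 0.024], [0.499, -0.004, 0.064], [0.519, 0.015, 0.105]]
vial_capped 0.82 [[0.507, -0.355, 0.059], [0.52, -0.349, 0.082], [0.534, -0.331, 0.093]]
```

View pics/s8.png

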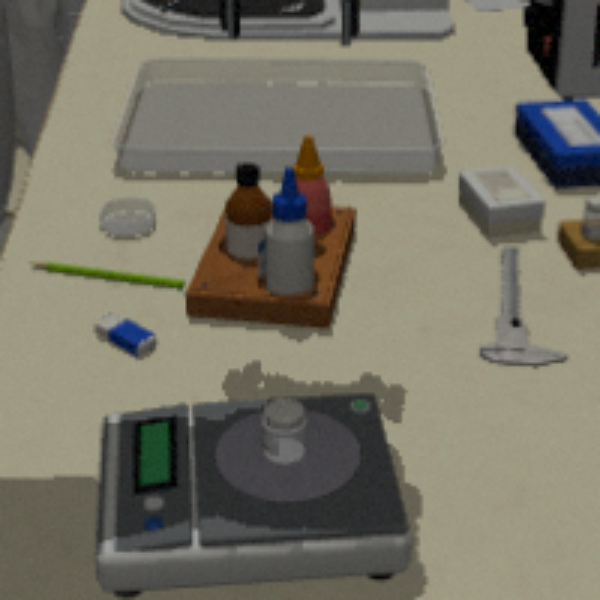

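All three bottles are back upright in their own wells. The vial stands at (285,430) with its base at the pan's centre, and the gripper is clear of everything. Handing in.

```bash
python3 -c "
from rig import order; print(order.job_done())"
```

```text
the job is handed in; nothing more can be done
None
```

The vial stands upright on the balance pan, about 2.5 mm from its centre, and all three bottles are back upright in the wells they came from; I handed the job in at about 50 s. One hard touchdown: setting the glue bottle in the tray read 55 N at the wrist (limit 120 N).

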